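# Turn the boxed sharpening stone over onto the mat

## Task

The boxed sharpening stone was left on the bench with its coarse side up. Turn the closed case upside down, holding lid and base pinched together so that it never comes open, and set it gently on the rubber mat, lying flat on its lid in the middle of the mat and lengthwise along it, so that the fine side is on top ready for honing. Do not drop the case or let it topple over, and leave the other tools where they are.

Things in the scene. Friction and masses are not known exactly. Their poses are not given: they have to be found in the camera images.
- case_base: lower half of a closed wooden stone case: an open tray 92 x 60 x 21 mm (x long, y wide, z out of its open side), floor and walls 7 mm, thin dark rubber sheet let into its underside. Origin: centre of the underside. At the start it lies on the bench, z up, with the lid on: the closed case is a block 92 x 60 x 42 mm of about 0.3 kg, standing steadily on any face
- case_lid: upper half of the case: a like tray of 92 x 60 x 21 mm upside down on the base, sides flush with it, a thin dark inlaid line round its flat top. The seam shows as a thin dark line at half height. Nothing fastens the halves: no hinge, catch or lip. Origin: centre of its open rim, on the seam; z points from there to its flat top, 21 mm away (up at the start), x long
- stone: sharpening stone 76 x 44 x 26 mm, 0.2 kg, loose inside the case and hidden by it; it has 1 mm play all round and keys the halves together sideways. Coarse dark face to the lid, fine tan face to the base. Origin: centre of its fine face
- seam (a point): centre of the base's rim, 21 mm from its underside along its z: the middle of the closed case, where the lid's origin also lies. Axes as the base's
- mat: flat black ribbed rubber bench mat, 200 x 130 x 3 mm, fixed on the bench; origin at the centre of its underside (on the bench top), x along its 200 mm side, z up
- chisel_wide: 25 mm bevel chisel with wooden handle, 255 mm long, lying across the middle of the bench, 27 mm high (to be left alone); origin: the centre of its underside
- chisel_narrow: 10 mm chisel, 255 mm long, lying near the robot, 27 mm high (to be left alone); origin: the centre of its underside
- honing_guide: small metal roller honing guide, about 50 x 75 x 26 mm (to be left alone); origin: the centre of its underside
- oil_bottle: white squeeze bottle, 48 mm across, 136 mm tall (to be left alone); origin: the centre of its underside
- block_plane: metal block plane, 155 x 48 x 50 mm (to be left alone); origin: the centre of its underside
- mallet: joiner's wooden mallet lying down, head 65 x 140 mm and 75 mm high, handle 130 mm (to be left alone); origin: the centre of its underside
- foot1: turned dark wooden foot, 54 mm across, 67 mm tall with its tenon up (to be left alone); origin: the centre of its underside
- foot2: another such turned foot (to be left alone); origin: the centre of its underside
Not all that is in view belongs to the job. Leave any red or turquoise look-alike of the case_base alone.

How it is judged:
By the outcome, as a careful person would: the job done as asked, in the order asked, and still so for the second after the job is handed in, with the robot touching nothing.
It also fails if it takes over 61 s, if anything falls off the work surface, if the arm or the gripper's body presses on something with over 40 N, if the wrist force passes 120 N, or if a joint passes its speed limit or range.

## Robot

A 6-joint arm with a two-finger parallel gripper is mounted at the origin on the work surface. World frame = base frame: x ahead of the robot, y to its left, z up, the work surface at z = 0. Lengths are in m, angles in degrees, forces in N, time in s.
With the tool pointing down it reaches from about 0.375 to 0.9 m from the base axis. Payload 3.1 kg.
Tool frame: the origin (TCP) lies midway between the tips of the shut fingers; the grasp point (between the pads) lies 19 mm behind it; z points along the fingers, y is the direction in which the jaws open and shut (so a half turn about z gives the same grasp; the last joint's range is limited). The gripper opens to 87 mm and grips with 3 to 60 N. Pads are 19 mm wide; open, the fingers measure 117 mm over their backs; the gripper's body (75 mm by 190 mm) begins 51 mm behind the grasp point.
Start: joints at [62.538, 30.224, 82.088, -0, 67.689, -10.227], TCP at [0.185, 0.597, 0.223] pointing down, gripper open.
Joint ranges: [-176.69, 176.69], [-43.24, 126.21], [12.49, 139.97], [-82, 262], [0, 151.66], [-163.58, 163.58]. Speed limits (degrees/s): [159.86, 159.86, 180, 180, 180, 180].

## Interface

Orientations are given as a 3x3 rotation matrix whose columns are the frame's x, y, z axes.
In Python, from rig import status, vision, bot, models gives the robot as it stands.
- The arm moves only by the tool send_rows, never from a script. Its argument "moves" is a list of rows, each a list of 7 numbers: the shift along the tool's x, y, z in units of 25 mm (1.0 is 25 mm), then the turn, a rotation vector about the tool's x, y, z in units of 10 degrees (1.0 is 10 degrees), then the closure, from -1 (fully open) to 1 (shut), so that 0 is half open. In form: [[dx, dy, dz, rx, ry, rz, hand], ...]. A call has 1 to 12 rows; each row shifts and turns the commanded pose from where the row before left it, along the tool's axes as they then stand; what a row does not reach is not made up. A row lasts 1/8 s, in which the tool goes at most 62.5 mm and 10.7 degrees, less where a joint would pass 70% of its speed; a pose out of reach is approached as far as the arm can. A call is refused whole if a number of a shift passes 1 or a number of a turn 1, either way. A call with a gripper value outside its range is refused whole. The fingers move at their own pace and stop on an object; the grip force is fixed at half the most. Time passes only in rows, so rows that do not move let the fingers close. It gives the time, the measured TCP pose, the force and the opening at its end, in the units of the state.
- status.read_state(): the state, without advancing time (a new reading comes with each control period).
- vision.capture(name): name is "scene" or "top" or "wrist"; returns a dict with "img" (480x640x3 uint8, red, green, blue), "depth" (480x640 float32, m along the optical axis (not along the pixel's ray), 0 where there is no reading), "fx", "fy", "cx", "cy" (pixels), "pose" (4x4, takes a point from camera to world coordinates); the wrist camera has in their place "hand_eye" (4x4, takes a point from camera to tool coordinates, whose origin is the TCP and whose axes are the flange's). Camera axes: x right, y up, looking along -z (the intrinsics and any distortion apply to the point x, -y, -z); pixel columns grow to the right and rows downward; lengths in m; the calibration is good to about 2 mm. A picture is of the moment at which its call begins: read the wrist's pose just before it.
- bot.hand_in(): hands the job in, once; it reports no verdict.
Trained networks look in the newest picture that a camera, given by its name, has taken for a name from the list of things; names that differ only in an ending like _2 or _b are one class to them, and where a whole thing is asked for, a point or a joint stands for the part that bears it (a point fixed in the world has none). Each returns a list of dicts, best first, with "confidence" (0 to 1); they miss things now and then, are a little off and sometimes report something else, mostly with a low value. They report only what shows in the picture. A call takes as long as a camera call. They do not tell look-alikes from the thing itself.
- models.masks_of(camera, name): "mask" (480x640 bool, what is visible of it) and "extent" ([left, top, right, bottom] in pixels, round what is visible of it).
- models.landmark_of(camera, name): "point" ([column, row] in pixels: a listed point, or the origin of a listed thing).
The state is a dict: "time_s": time; "joint_positions": joint angles; "qvel": joint speeds; "tau": joint torques, N m; "position": TCP position; "tcp_rot": TCP orientation; "force": force on the tool from outside, world axes, zero at the start; "moment": the same for the moment, N m; "opening": opening from 0.0 (shut) to 1.0 (fully open).
Only numpy, scipy, OpenCV 4.12 (cv2) and the standard library are available. Lean on these libraries where they do the work, as an engineer would, in place of code of your own. Each camera call takes 0.05 s, during which the arm holds its last target.

## Working session

There is one attempt and no reset: what is moved stays moved. The work goes in short steps, Python scripts to look and compute and a tool call to move; the robot and the scene stay as the last step left them, time stands still between calls to the robot, and variables do not carry over. Pictures are saved under pics/ and viewed, and the job is handed in when it is done.

Besides the shell and the picture viewer there is one more tool, called after ">>>" in YAML: its name, and indented under it one key for each argument. send_rows: Moves the arm, as the interface text tells. Its arguments: {"type":"object","properties":{"moves":{"type":"array"}},"required":["moves"]}

```bash
mkdir -p pics; ls; python3 - <<'E'
from rig import status, vision, bot, models
import cv2
s=status.read_state(); print({k:s[k] for k in ("time_s","position","tcp_rot","force","opening")})
for n in("scene","top"):
    c=vision.capture(n); cv2.imwrite(f"pics/{n}0.png",c["img"][:,:,::-1]); print(n,c["fx"],c["cx"],c["cy"],c["pose"].round(3).tolist(), [k for k in c])
    for o in("case_base","case_lid","mat","seam"):
        for f in ((models.masks_of,"extent"),(models.landmark_of,"point")):
            try: print(o,[(d[f[1]],round(d["confidence"],2)) for d in f[0](n,o)])
            except Exception as e: print(o,e)
E
```

```text
pics
{'time_s': 0.0, 'position': array([0.18482527, 0.59627841, 0.22157849]), 'tcp_rot': array([[-9.55104319e-01,  2.96268051e-01, -9.90630872e-04],
       [ 2.96269470e-01,  9.55102448e-01, -1.92757823e-03],
       [ 3.75074125e-04, -2.13453198e-03, -9.99997652e-01]]), 'force': array([-0.07228062,  0.08989887, -0.12990555]), 'opening': 0.9993373497233544}
scene 475.549131163042 308.696494229155 237.2387270258026 [[-0.64, -0.387, 0.664, 1.294], [0.768, -0.337, 0.544, 0.604], [0.013, 0.858, 0.513, 0.619], [0.0, 0.0, 0.0, 1.0]] ['img', 'depth', 'fx', 'fy', 'cx', 'cy', 'pose']
case_base [([431.3, 255.3, 482.9, 286.9], 0.94), ([347.3, 243.4, 389.0, 271.9], 0.68), ([375.5, 290.3, 425.1, 314.4], 0.61), ([344.5, 210.8, 432.0, 256.0], 0.29)]
case_base [([454.4, 275.1], 0.93), ([369.0, 258.9], 0.9), ([398.4, 298.5], 0.64)]
case_lid [([376.7, 269.1, 429.8, 309.3], 0.67), ([342.6, 213.6, 424.8, 255.3], 0.49)]
case_lid [([396.9, 291.6], 0.81)]
mat [([207.2, 209.0, 298.0, 246.6], 0.66)]
mat [([249.0, 228.8], 0.69), ([398.5, 292.7], 0.46)]
seam [([347.2, 240.7, 388.8, 273.4], 0.85), ([434.9, 255.3
[... 283 characters left out ...]
.14187103104035 [[0.011, 0.982, -0.189, 0.39], [-1.0, 0.008, -0.02, -0.016], [-0.018, 0.189, 0.982, 1.124], [0.0, 0.0, 0.0, 1.0]] ['img', 'depth', 'fx', 'fy', 'cx', 'cy', 'pose']
case_base [([190.6, 295.1, 225.9, 335.6], 0.93), ([262.8, 270.2, 303.5, 302.8], 0.73), ([246.3, 262.3, 251.5, 266.7], 0.59)]
case_base [([287.5, 285.5], 0.97), ([211.9, 316.1], 0.81), ([233.8, 254.3], 0.38)]
case_lid [([209.1, 238.4, 250.6, 270.3], 0.57)]
case_lid [([228.2, 252.9], 0.84)]
mat [([365.1, 229.3, 446.5, 290.4], 0.75)]
mat [([404.8, 255.3], 0.97)]
seam [([267.3, 266.6, 304.2, 305.7], 0.78), ([188.6, 295.6, 230.6, 335.7], 0.75)]
seam [([288.4, 284.8], 0.92), ([210.6, 316.9], 0.78), ([162.0, 261.8], 0.35)]
```

View pics/scene0.png

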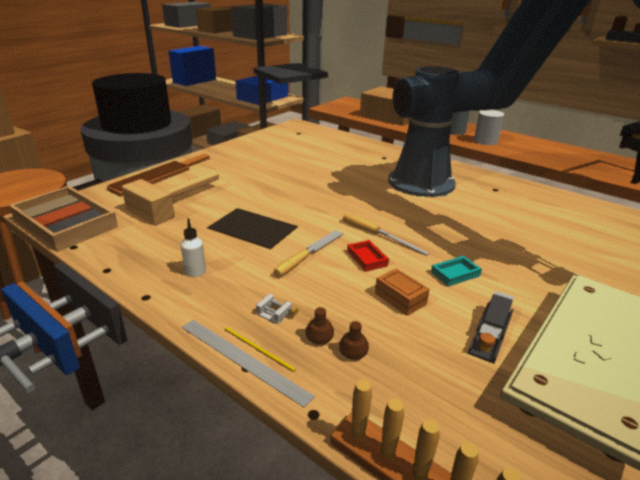

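View pics/top0.png

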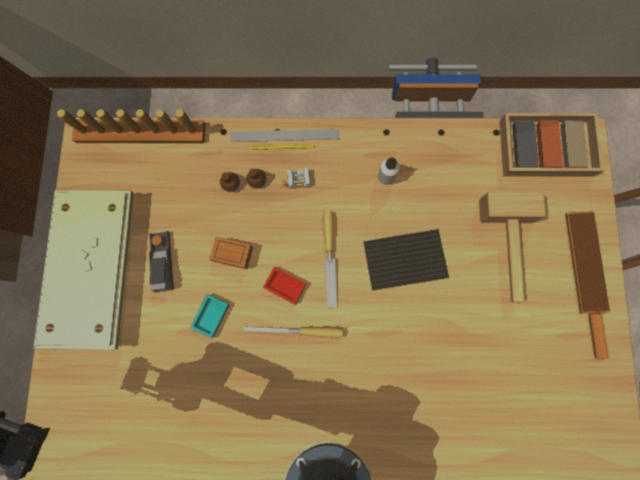

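The case is the brown block at (231,252) in the top view and (402,291) in the scene view. The mat is at (405,259) in top, and the red and turquoise trays are the look-alikes. Next I measure the poses.

```bash
cat > h.py <<'E'
from rig import status, vision, bot, models
import cv2, numpy as np
def cloud(c,pose=None):
    P=c["pose"] if pose is None else pose
    d=c["depth"]; v,u=np.mgrid[:480,:640]
    x=(u-c["cx"])/c["fx"]*d; y=-(v-c["cy"])/c["fy"]*d
    p=np.stack([x,y,-d],-1)@P[:3,:3].T+P[:3,3]; p[d==0]=np.nan
    return p
def ontoz(c,uv,z,pose=None):
    P=c["pose"] if pose is None else pose
    uv=np.atleast_2d(uv).astype(float)
    r=np.stack([(uv[:,0]-c["cx"])/c["fx"],-(uv[:,1]-c["cy"])/c["fy"],-np.ones(len(uv))],-1)@P[:3,:3].T
    return P[:3,3]+r*((z-P[2,3])/r[:,2])[:,None]
def rect(p):
    (x,y),(w,h),a=cv2.minAreaRect((np.asarray(p)[:,:2]*1000).astype(np.float32))
    if w<h: w,h,a=h,w,a+90
    return np.round([x,y,w,h,(a+90)%180-90],1)
def wristpose(s,c):
    T=np.eye(4);T[:3,:3]=s["tcp_rot"];T[:3,3]=s["position"];return T@c["hand_eye"]
E
python3 - <<'E'
from h import *
for n in("top","scene"):
    c=vision.capture(n); p=cloud(c); z=p[...,2]
    print(n,c.keys()-{"img","depth"}, "bench z",np.nanmedian(z[200:300,220:260]) )
    names=("case_lid","mat","chisel_wide","chisel_narrow","block_plane","oil_bottle","honing_guide","foot1","mallet","case_base")
    for o in names:
        for m in models.masks_of(n,o)[:3]:
            q=p[m["mask"]]; q=q[np.isfinite(q[:,0])]
            if len(q)<20: continue
            zt=np.percentile(q[:,2],95)
            t=q[q[:,2]>zt-0.012] if o in("case_lid","case_base") else q
            print(o,round(m["confidence"],2),"ztop",zt.round(4),"rect(x,y,L,W,ang)",rect(t),len(t), "med",np.median(t[:,:2],0).round(4))
E
```

```text
top {'fy', 'pose', 'cy', 'cx', 'fx'} bench z -0.00043697474401194203
case_lid 0.92 ztop 0.044 rect(x,y,L,W,ang) [561.4 254.1  92.9  60.1  77.8] 848 med [0.5609 0.2528]
mat 0.74 ztop 0.0056 rect(x,y,L,W,ang) [ 552.1 -194.6  201.1  130.5  -80.1] 3845 med [ 0.5504 -0.1937]
mat 0.56 ztop 0.0666 rect(x,y,L,W,ang) [761.6 197.8  52.5  48.  -59.5] 308 med [0.7566 0.1949]
chisel_wide 0.92 ztop 0.0255 rect(x,y,L,W,ang) [553.8   3.3 257.5  30.2   2.5] 935 med [0.5464 0.0019]
block_plane 0.57 ztop 0.0463 rect(x,y,L,W,ang) [543.5 443.1 161.6  58.8   9.7] 1332 med [0.5351 0.4335]
oil_bottle 0.71 ztop 0.1081 rect(x,y,L,W,ang) [ 770.4 -145.7   45.5   36.5   73. ] 402 med [ 0.7642 -0.1439]
honing_guide 0.63 ztop 0.027 rect(x,y,L,W,ang) [767.2  97.2  75.6  52.1 -84.9] 390 med [0.7646 0.0937]
foot1 0.6 ztop 0.0666 rect(x,y,L,W,ang) [768.8 199.2  62.7  49.4   3.2] 318 med [0.7567 0.195 ]
foot1 0.57 ztop 0.0663 rect(x,y,L,W,ang) [748.9 267.2  51.5  41.1 -58.7] 316 med [0.7463 0.2635]
mallet 0.84 ztop 0.0766 rect(x,y,L,W,ang) [ 590.  -459.9  295.1  141.3    0.9] 2977 med [ 0.6539 -0.4539]
case_base 0.79 z
[... 898 characters left out ...]
p 0.0045 rect(x,y,L,W,ang) [ 551.6 -200.3  211.3  145.7  -79. ] 2058 med [ 0.5587 -0.1903]
oil_bottle 0.89 ztop 0.1071 rect(x,y,L,W,ang) [ 714.7 -242.8  279.3   52.5   56.8] 996 med [ 0.7872 -0.1366]
foot1 0.57 ztop 0.067 rect(x,y,L,W,ang) [741.3 260.1  87.   52.3  33.2] 802 med [0.7647 0.2756]
foot1 0.56 ztop 0.0666 rect(x,y,L,W,ang) [772.5 203.6  52.2  38.1 -55.5] 708 med [0.7747 0.2073]
mallet 0.86 ztop 0.0752 rect(x,y,L,W,ang) [ 610.8 -527.   278.3  244.7   15.1] 2187 med [ 0.6891 -0.4466]
case_base 0.84 ztop 0.0216 rect(x,y,L,W,ang) [481.3 114.1  98.9  62.7  63.3] 485 med [0.4859 0.1184]
case_base 0.69 ztop 0.0217 rect(x,y,L,W,ang) [403.8 301.4  97.2  65.3 -23.6] 574 med [0.4075 0.3039]
```

```bash
python3 - <<'E'
from h import *
for n in("top","scene"):
    c=vision.capture(n); hsv=cv2.cvtColor(c["img"],cv2.COLOR_RGB2HSV)
    im=c["img"][:,:,::-1].copy()
    box={"top":(200,225,465,300),"scene":(190,195,440,320)}[n]
    cr=im[box[1]:box[3],box[0]:box[2]]
    f=800/cr.shape[1]; cv2.imwrite(f"pics/{n}_crop.png",cv2.resize(cr,None,fx=f,fy=f,interpolation=cv2.INTER_CUBIC))
    # mat : dark
    m=(c["img"].max(-1)<60).astype(np.uint8)
    k,l,st,ce=cv2.connectedComponentsWithStats(m)
    tgt=(405,259) if n=="top" else (252,227)
    i=l[tgt[1],tgt[0]]
    cs,_=cv2.findContours((l==i).astype(np.uint8),0,1); cc=max(cs,key=cv2.contourArea)[:,0]
    print(n,"mat",st[i],rect(ontoz(c,cc,0.003)))
    p=cloud(c)
    reg=np.zeros((480,640),bool); 
    if n=="top": reg[232:275,205:258]=1
    else: reg[262:320,368:436]=1
    q=p[reg&(p[...,2]>0.034)&(p[...,2]<0.06)]; print("case depth",np.nanmedian(q,0).round(4),rect(q))
E
```

```text
top mat [     0      0    640    480 293414] [ 662.6   54.4 1872.1 1305.8   89.8]
case depth [0.5608 0.2538 0.0408] [561.6 254.7  94.1  60.7  77.8]
scene mat [ 210  210   85   38 1665] [ 554.8 -193.9  191.4  120.6  -79.8]
case depth [0.5683 0.2571 0.0416] [563.5 253.3  94.4  63.8  76.8]
```

Poses: case at (0.562, 0.254) with its long axis at 77.5°, mat at (0.553, -0.194) with its long axis at 100°. I plan two 90° turns about the case's short axis with the pads across the 60 mm width spanning the seam, regripping once with the case stood on its end. Moving above the case now.

>>> send_rows:
  moves:
    - [-0.92, -0.43, 0, 0, 0, 0, -1]
    - [-0.92, -0.43, 0, 0, 0, 0, -1]
    - [-0.92, -0.43, 0, 0, 0, 0, -1]
    - [-0.92, -0.43, 0, 0, 0, 0, -1]
    - [-0.92, -0.43, 0, 0, 0, 0, -1]
    - [-0.92, -0.43, 0, 0, 0, 0, -1]
    - [-0.92, -0.43, 0, 0, 0, 0, -1]
    - [-0.92, -0.43, 0, 0, 0, 0, -1]
    - [-0.92, -0.43, 0, 0, 0, 0, -1]
    - [-0.92, -0.43, 0, 0, 0, 0, -1]

```text
time_s: 3.35
position: [0.3736, 0.4256, 0.2227]
tcp_rot: [[-0.955, 0.296, 0.0], [0.296, 0.955, 0.0], [-0.0, 0.0, -1.0]]
force: [0.9, 0.0, 0.5]
opening: 0.997
```

```bash
cat > log.py <<'E'
from rig import status
import json,numpy as np
s=status.read_state()
open("log.jsonl","a").write(json.dumps([list(map(float,s["joint_positions"])),np.array(s["position"]).tolist(),np.array(s["tcp_rot"]).tolist()])+"\n")
print(s["time_s"],s["position"].round(4),np.round(s["joint_positions"],1),np.abs(s["qvel"]).max().round(2),"op",round(s["opening"],3)); print(s["tcp_rot"].round(3)); print(s["force"].round(1))
E
echo '[[62.538, 30.224, 82.088, 0, 67.689, -10.227],[0.18482527, 0.59627841, 0.22157849],[[-9.55104319e-01,2.96268051e-01,-9.90630872e-04],[2.96269470e-01,9.55102448e-01,-1.92757823e-03],[3.75074125e-04,-2.13453198e-03,-9.99997652e-01]]]' > log.jsonl
python3 log.py
```

```text
3.35 [0.3736 0.4256 0.2227] [ 37.4  25.7  90.7  -0.   63.7 -35.3] 20.71 op 0.997
[[-0.955  0.296  0.   ]
 [ 0.296  0.955  0.   ]
 [-0.     0.    -1.   ]]
[0.9 0.  0.5]
```

>>> send_rows:
  moves:
    - [-0.92, -0.43, 0, 0, 0, 0.95, -1]
    - [-0.7, -0.75, 0, 0, 0, 0.95, -1]
    - [-0.5, -0.9, 0, 0, 0, 0.95, -1]
    - [-0.36, -0.95, 0, 0, 0, 0.95, -1]
    - [-0.2, -1, 0, 0, 0, 0.95, -1]
    - [-0.1, -1, 0, 0, 0, 0.95, -1]
    - [0.1, -1, 0, 0, 0, 0.95, -1]
    - [0.3, -0.9, 0, 0, 0, 0.95, -1]
    - [0.4, -0.9, 0, 0, 0, 0.95, -1]
    - [0, 0, 0, 0, 0, 0, -1]

```text
time_s: 4.6
position: [0.2747, 0.3166, 0.2227]
tcp_rot: [[0.217, 0.976, -0.0], [0.976, -0.217, -0.0], [-0.0, -0.0, -1.0]]
force: [0.0, 0.2, 0.5]
opening: 0.994
```

```bash
python3 log.py
```

```text
4.6 [0.2747 0.3166 0.2227] [ 33.7  14.4 110.1   0.   55.6  46.2] 3.54 op 0.994
[[ 0.217  0.976 -0.   ]
 [ 0.976 -0.217 -0.   ]
 [-0.    -0.    -1.   ]]
[0.  0.2 0.5]
```

The turn came out right, but I had the y shift sign wrong; no contact was made. Correcting, then testing sideways tilts at height.

>>> send_rows:
  moves:
    - [0, 0.98, 0, 0, 0, 0, -1]
    - [0, 0.98, 0, 0, 0, 0, -1]
    - [0, 0.98, 0, 0, 0, 0, -1]
    - [0, 0.98, 0, 0, 0, 0, -1]
    - [0, 0.98, 0, 0, 0, 0, -1]
    - [0, 0.98, 0, 0, 0, 0, -1]
    - [0, 0.98, 0, 0, 0, 0, -1]
    - [0, 0.98, 0, 0, 0, 0, -1]
    - [0, 0.98, 0, 0, 0, 0, -1]
    - [0, 0.98, 0, 0, 0, 0, -1]
    - [0, 0.98, 0, 0, 0, 0, -1]
    - [0, 0.98, 0, 0, 0, 0, -1]

```text
time_s: 6.1
position: [0.5643, 0.2508, 0.2222]
tcp_rot: [[0.22, 0.975, -0.0], [0.975, -0.22, -0.0], [-0.0, -0.0, -1.0]]
force: [0.5, 0.1, -0.5]
opening: 0.998
```

```bash
python3 log.py; python3 - <<'E'
from h import *
s=status.read_state();c=vision.capture("wrist");P=wristpose(s,c)
cv2.imwrite("pics/w1.png",c["img"][:,:,::-1])
p=cloud(c,P); 
for z0,z1 in((0.034,0.05),):
    m=(p[...,2]>z0)&(p[...,2]<z1)&(np.hypot(p[...,0]-.562,p[...,1]-.254)<.08); print(m.sum(),rect(p[m]), np.nanmedian(p[m],0))
E
```

```text
6.1 [0.5643 0.2508 0.2222] [13.6 29.7 83.2 -0.  67.1 26.3] 22.98 op 0.998
[[ 0.22   0.975 -0.   ]
 [ 0.975 -0.22  -0.   ]
 [-0.    -0.    -1.   ]]
[ 0.5  0.1 -0.5]
5559 [562.1 254.2  91.9  60.   77.6] [0.56252287 0.25715273 0.04234885]
```

View pics/w1.png

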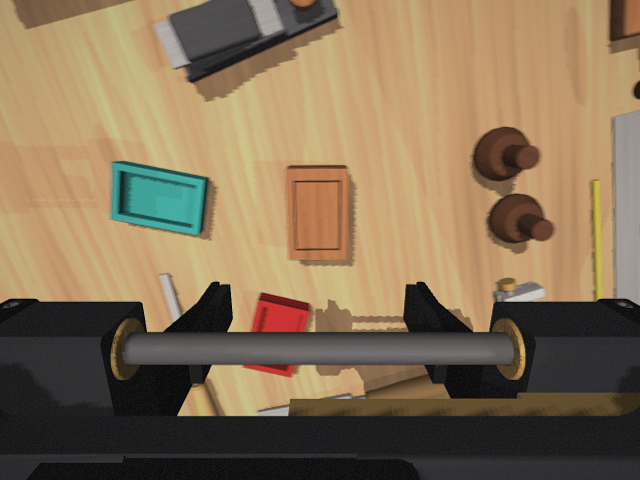

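>>> send_rows:
  moves:
    - [0, 0, 0, 0, 0.9, 0, -1]
    - [0, 0, 0, 0, 0.9, 0, -1]
    - [0, 0, 0, 0, 0.9, 0, -1]
    - [0, 0, 0, 0, 0.9, 0, -1]
    - [0, 0, 0, 0, 0.9, 0, -1]
    - [0, 0, 0, 0, 0, 0, -1]

```text
time_s: 6.9
position: [0.5624, 0.2494, 0.2206]
tcp_rot: [[0.162, 0.975, 0.155], [0.69, -0.224, 0.689], [0.706, -0.005, -0.708]]
force: [0.1, 0.9, 0.5]
opening: 0.998
```

```bash
python3 log.py
```

```text
6.9 [0.5624 0.2494 0.2206] [ -8.1  29.7 102.6  55.4  58.8 -30. ] 3.67 op 0.998
[[ 0.162  0.975  0.155]
 [ 0.69  -0.224  0.689]
 [ 0.706 -0.005 -0.708]]
[0.1 0.9 0.5]
```

The wrist view shows the brown case at (319,214), and depth gives (0.562, 0.254), 77.6°, agreeing with the top camera. Testing the opposite tilt.

>>> send_rows:
  moves:
    - [0, 0, 0, 0, -1, 0, -1]
    - [0, 0, 0, 0, -1, 0, -1]
    - [0, 0, 0, 0, -1, 0, -1]
    - [0, 0, 0, 0, -1, 0, -1]
    - [0, 0, 0, 0, -1, 0, -1]
    - [0, 0, 0, 0, -1, 0, -1]
    - [0, 0, 0, 0, -1, 0, -1]
    - [0, 0, 0, 0, -1, 0, -1]
    - [0, 0, 0, 0, -1, 0, -1]
    - [0, 0, 0, 0, 0, 0, -1]

```text
time_s: 8.15
position: [0.5622, 0.2547, 0.2198]
tcp_rot: [[0.153, 0.976, -0.153], [0.689, -0.216, -0.691], [-0.708, 0.0, -0.706]]
force: [-0.7, 0.4, 0.4]
opening: 0.999
```

```bash
python3 log.py; cat > fk.py <<'E'
import json,numpy as np
from scipy.optimize import least_squares
from scipy.spatial.transform import Rotation as R
D=[json.loads(l) for l in open("log.jsonl")]
def rz(a):return R.from_euler('z',a,degrees=True).as_matrix()
def ry(a):return R.from_euler('y',a,degrees=True).as_matrix()
# zero pose: arm straight up z ; j2,j3,j5 about y ; j4,j6 about z
def fk(q,p,s4=1,s6=1):
    v=[np.array(p[3*i:3*i+3]) for i in range(5)]
    A=rz(q[0]); x=A@v[0]; A=A@ry(q[1]); x=x+A@v[1]; A=A@ry(q[2]); x=x+A@v[2]; A=A@rz(s4*q[3]); x=x+A@v[3]; A=A@ry(q[4]); x=x+A@v[4]; A=A@rz(s6*q[5])
    return x,A
if __name__=="__main__":
    for s4 in(1,-1):
      for s6 in(1,-1):
        e=[np.linalg.norm(R.from_matrix(fk(d[0],np.zeros(15),s4,s6)[1].T@np.array(d[2])).as_rotvec(degrees=True)) for d in D]; print(s4,s6,np.round(e,2))
        M=[fk(d[0],np.zeros(15),s4,s6)[1].T@np.array(d[2]) for d in D]
        print(np.round(M[0],2).tolist())
E
python3 fk.py
```

```text
8.15 [0.5622 0.2547 0.2198] [ 29.1  46.9  63.  -32.7 101.6  44.1] 4.16 op 0.999
[[ 0.153  0.976 -0.153]
 [ 0.689 -0.216 -0.691]
 [-0.708  0.    -0.706]]
[-0.7  0.4  0.4]
1 1 [90. 90. 90. 90. 90. 90.]
[[0.0, -1.0, 0.0], [1.0, 0.0, 0.0], [-0.0, 0.0, 1.0]]
1 -1 [ 69.54  19.3  177.54 142.68  30.02 178.24]
[[0.35, -0.94, 0.0], [0.94, 0.35, -0.0], [-0.0, 0.0, 1.0]]
-1 1 [ 90.    90.    90.    90.   168.48 117.64]
[[0.0, -1.0, 0.0], [1.0, 0.0, 0.0], [-0.0, 0.0, 1.0]]
-1 -1 [ 69.54  19.3  177.54 142.68 127.96 168.98]
[[0.35, -0.94, 0.0], [0.94, 0.35, -0.0], [-0.0, 0.0, 1.0]]
```

```bash
cat >> fk.py <<'E'
def full(p): a,b,h,L2,e,L3,wx,wy,d6=p; return [a,b,h,0,0,L2,e,0,L3,0,wy,0,wx,0,d6]
def fit():
    f=lambda p:np.concatenate([(fk(d[0],full(p))[0]-np.array(d[1]))*1000 for d in D]+[0.01*(np.array(p)-[0,.1,.3,.4,0,.4,0,0,.25])*1000*0.05])
    r=least_squares(f,[0,.1,.3,.4,0,.4,0,0,.25]); return r.x,np.abs(r.fun[:3*len(D)]).max()
RT=np.array([[0.,-1,0],[1,0,0],[0,0,1]])
LO=np.array([-176.69,-43.24,12.49,-82,0,-163.58]);HI=np.array([176.69,126.21,139.97,262,151.66,163.58])
def ik(pos,Rm,q0,p):
    def f(q):
        x,A=fk(q,full(p)); return np.concatenate([(x-pos)*1000,R.from_matrix((A@RT).T@Rm).as_rotvec(degrees=True)*5])
    r=least_squares(f,np.clip(q0,LO+.1,HI-.1),bounds=(LO,HI)); return r.x,np.abs(r.fun).max()
if __name__=="__main__":
    p,e=fit(); print(p.round(4),e); json.dump(list(p),open("fkp.json","w"))
E
python3 fk.py|tail -1
```

```text
3.000e-04 -5.000e-04  3.052e-01] 0.6020636966701243
```

```bash
cat > plan.py <<'E'
from fk import *
p=json.load(open("fkp.json"))
def Rt(phi,t):
    c,s=np.cos(np.radians(phi)),np.sin(np.radians(phi))
    return np.array([[c,s,0],[s,-c,0],[0,0,-1.]])@ry(t)
def tcp(G,phi,t): Rm=Rt(phi,t); return np.array(G)+.019*Rm[:,2],Rm
if __name__=="__main__":
    C=np.array([.562,.254]);M=np.array([.553,-.194])
    ux=lambda f:np.array([np.cos(np.radians(f)),np.sin(np.radians(f))])
    G1=np.r_[C-.012*ux(77.6),.025]
    Mx=np.r_[M+.012*ux(100),.027]
    q=np.array(D[4][0])
    W=[("pre",G1+[0,-.05,.06],77.6,45),("grip",G1,77.6,45),("lift",G1+[0,0,.045],77.6,45)]
    W+=[("turn",G1+[0,0,.045],77.6,t) for t in (30,15,0,-15,-30,-45)]+[("stand",np.r_[C,.058],77.6,-45),("back",np.r_[C+.07*ux(77.6),.14],77.6,-45)]
    W+=[("re",np.r_[C,.20],77.6,t) for t in (-20,0,20,45)]+[("g2",np.r_[C,.058],77.6,45),("l2",np.r_[C,.13],77.6,45)]
    W+=[("mv",np.r_[C*(1-k)+M*k,.13],77.6+22.4*k,45) for k in(.25,.5,.75,1)]
    W+=[("turn2",np.r_[M,.10],100,t) for t in (30,15,0,-15,-30,-45)]+[("put",Mx,100,-45),("bk",Mx+np.r_[.07*ux(100),.07],100,-45)]
    for n,G,f,t in W:
        x,Rm=tcp(G,f,t); q2,e=ik(x,Rm,q,p); print(n,t,"TCP",x.round(3),q2.round(0),"d",np.abs(q2-q).max().round(0),"err",e.round(2)); q=q2
E
python3 plan.py
```

```text
pre 45 TCP [0.562 0.205 0.072] [-13.  46. 106.  64.  52. -53.] d 23.0 err 0.0
grip 45 TCP [0.562 0.255 0.012] [ -7.  52. 106.  74.  47. -60.] d 9.0 err 0.0
lift 45 TCP [0.562 0.255 0.057] [ -7.  47. 106.  70.  49. -54.] d 6.0 err 0.0
turn 30 TCP [0.561 0.252 0.054] [ -1.  43. 103.  50.  40. -30.] d 24.0 err 0.0
turn 15 TCP [0.56  0.247 0.052] [ 6. 41. 98. 23. 38.  1.] d 30.0 err 0.0
turn 0 TCP [0.559 0.242 0.051] [13. 42. 92.  0. 46. 25.] d 25.0 err 0.0
turn -15 TCP [0.558 0.237 0.052] [ 19.  46.  85. -15.  59.  40.] d 15.0 err 0.0
turn -30 TCP [0.557 0.233 0.054] [ 24.  51.  77. -25.  73.  48.] d 14.0 err 0.0
turn -45 TCP [0.557 0.229 0.057] [ 28.  57.  70. -33.  87.  52.] d 14.0 err 0.0
stand -45 TCP [0.559 0.241 0.045] [ 28.  58.  68. -32.  87.  52.] d 2.0 err 0.0
back -45 TCP [0.574 0.309 0.127] [ 32.  56.  57. -31. 100.  48.] d 13.0 err 0.0
re -20 TCP [0.561 0.248 0.182] [ 22.  38.  77. -17.  77.  39.] d 23.0 err 0.0
re 0 TCP [0.562 0.254 0.181] [14. 32. 86. -0. 62. 26.] d 17.0 err 0.0
re 20 TCP [0.563 0.26  0.182] [ 5. 30. 94. 24. 52.  3.] d 24.0 err 0.0
re 45 TCP [0.565 0.267 
[... 483 characters left out ...]
0.  76.  25.  92. -61.] d 11.0 err 0.0
turn2 30 TCP [ 0.551 -0.185  0.084] [-40.  46.  83.  19.  76. -59.] d 16.0 err 0.0
turn2 15 TCP [ 0.552 -0.189  0.082] [-35.  41.  89.  12.  61. -52.] d 15.0 err 0.0
turn2 0 TCP [ 0.553 -0.194  0.081] [-30.  38.  94.   0.  47. -40.] d 14.0 err 0.0
turn2 -15 TCP [ 0.554 -0.199  0.082] [-24.  38.  99. -21.  36. -18.] d 22.0 err 0.0
turn2 -30 TCP [ 0.555 -0.203  0.084] [-18.  39. 104. -53.  34.  16.] d 34.0 err 0.0
turn2 -45 TCP [ 0.555 -0.207  0.087] [-12.  44. 106. -79.  42.  46.] d 30.0 err 0.0
put -45 TCP [ 0.553 -0.195  0.014] [-10.  52. 105. -82.  42.  53.] d 8.0 err 8.43
bk -45 TCP [ 0.541 -0.126  0.084] [ -3.  44. 107. -74.  46.  49.] d 8.0 err 0.0
```

```bash
python3 - <<'E'
from plan import *
C=np.array([.562,.254]);M=np.array([.553,-.194])
ux=lambda f:np.array([np.cos(np.radians(f)),np.sin(np.radians(f))])
G1=np.r_[C+.012*ux(77.6),.025]; Mx=np.r_[M-.012*ux(100),.027]
q=np.array(D[-1][0])
W=[("pre",G1+np.r_[.05*ux(77.6),.05],77.6,-45),("grip",G1,77.6,-45),("lift",G1+[0,0,.045],77.6,-45)]
W+=[("turn",G1+[0,0,.045],77.6,t) for t in (-30,-15,0,15,30,45)]+[("stand",np.r_[C,.058],77.6,45),("back",np.r_[C-.07*ux(77.6),.14],77.6,45)]
W+=[("re",np.r_[C,.20],77.6,t) for t in (20,0,-20,-45)]+[("g2",np.r_[C,.058],77.6,-45),("l2",np.r_[C,.1],77.6,-45)]
W+=[("turn2",np.r_[C,.10],77.6,t) for t in (-30,-15,0,15,30,45)]+[("mv",np.r_[C*(1-k)+M*k,.13],77.6+22.4*k,45) for k in(.25,.5,.75,1)]
W+=[("put",Mx,100,45),("bk",Mx+np.r_[-.07*ux(100),.07],100,45)]
for n,G,f,t in W:
    x,Rm=tcp(G,f,t); q2,e=ik(x,Rm,q,p); print(n,t,"TCP",x.round(3),q2.round(0),"d",np.abs(q2-q).max().round(0),"err",e.round(2)); q=q2
E
```

```text
pre -45 TCP [0.572 0.301 0.062] [ 32.  60.  59. -31.  95.  51.] d 13.0 err 0.0
grip -45 TCP [0.562 0.253 0.012] [ 29.  61.  66. -32.  86.  53.] d 8.0 err 0.0
lift -45 TCP [0.562 0.253 0.057] [ 29.  58.  67. -32.  89.  52.] d 3.0 err 0.0
turn -30 TCP [0.563 0.256 0.054] [ 25.  52.  74. -24.  75.  48.] d 14.0 err 0.0
turn -15 TCP [0.564 0.261 0.052] [ 21.  46.  82. -14.  61.  41.] d 14.0 err 0.0
turn 0 TCP [0.565 0.266 0.051] [15. 43. 89.  0. 48. 27.] d 14.0 err 0.0
turn 15 TCP [0.566 0.271 0.052] [ 8. 42. 96. 23. 39.  4.] d 24.0 err 0.0
turn 30 TCP [0.567 0.275 0.054] [  2.  43. 101.  50.  39. -27.] d 31.0 err 0.0
turn 45 TCP [0.567 0.279 0.057] [ -5.  47. 105.  71.  48. -52.] d 25.0 err 0.0
stand 45 TCP [0.565 0.267 0.045] [ -6.  49. 106.  71.  48. -54.] d 3.0 err 0.0
back 45 TCP [0.55  0.199 0.127] [-14.  39. 108.  60.  55. -47.] d 11.0 err 0.0
re 20 TCP [0.563 0.26  0.182] [ 5. 30. 94. 24. 52.  3.] d 50.0 err 0.0
re 0 TCP [0.562 0.254 0.181] [14. 32. 86.  0. 62. 26.] d 24.0 err 0.0
re -20 TCP [0.561 0.248 0.182] [ 22.  38.  77. -17.  77.  39.] d 17.0 err 0.0
re -45 TCP [0.559 0.241
[... 452 characters left out ...]
5 TCP [0.563 0.259 0.082] [ 7. 39. 96. 21. 42.  4.] d 22.0 err 0.0
turn2 30 TCP [0.564 0.263 0.084] [  0.  40. 102.  47.  42. -24.] d 28.0 err 0.0
turn2 45 TCP [0.565 0.267 0.087] [ -6.  44. 105.  67.  50. -48.] d 24.0 err 0.0
mv 45 TCP [0.561 0.155 0.117] [-18.  41. 103.  53.  61. -49.] d 15.0 err 0.0
mv 45 TCP [0.558 0.043 0.117] [-28.  43.  97.  42.  71. -52.] d 11.0 err 0.0
mv 45 TCP [ 0.554 -0.069  0.117] [-36.  46.  88.  33.  81. -56.] d 11.0 err 0.0
mv 45 TCP [ 0.551 -0.181  0.117] [-43.  50.  76.  25.  92. -61.] d 11.0 err 0.0
put 45 TCP [ 0.553 -0.193  0.014] [-43.  58.  75.  25.  86. -64.] d 9.0 err 0.0
bk 45 TCP [ 0.565 -0.262  0.084] [-47.  56.  66.  23.  97. -62.] d 11.0 err 0.0
```

```bash
python3 - <<'E'
from h import *
s=status.read_state();c=vision.capture("wrist");P=wristpose(s,c);print(c["hand_eye"].round(3)); cv2.imwrite("pics/w2.png",c["img"][:,:,::-1])
c=vision.capture("scene");cv2.imwrite("pics/s2.png",c["img"][:,:,::-1])
E
```

```text
[[ 0.     0.955  0.295  0.081]
 [ 1.    -0.     0.    -0.   ]
 [ 0.     0.295 -0.955 -0.162]
 [ 0.     0.     0.     1.   ]]
```

View pics/s2.png

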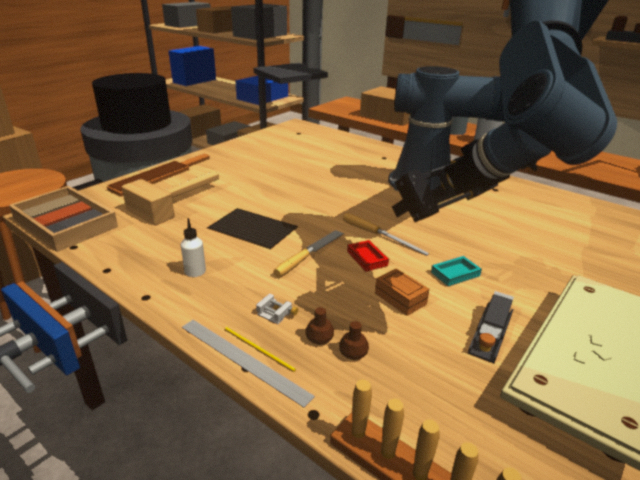

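The wrist camera would sit on the underside at a negative tilt, close to the block plane. So the first turn goes -30°→+60° and the second -40°→+50°.

```bash
cat > to.py <<'E'
# usage: delta from current pose to target (G,phi,t)
from plan import *
from rig import status
def to(G,phi,t,back=0):
    s=status.read_state(); x,Rm=tcp(G,phi,t); x=x-back*Rm[:,2]
    A=np.array(s["tcp_rot"]); rv=R.from_matrix(A.T@Rm).as_rotvec(degrees=True)/10
    print("now",s["position"].round(4),"tgt",x.round(4),"t",round(s["time_s"],2),"F",s["force"].round(1),"op",round(s["opening"],3))
    print(" shift now-axes",(A.T@(x-s["position"])/.025).round(3)," shift target-axes",(Rm.T@(x-s["position"])/.025).round(3)," rot",rv.round(3))
u=lambda f:np.array([np.cos(np.radians(f)),np.sin(np.radians(f))])
C=np.array([.562,.254]);M=np.array([.553,-.194])
G1=np.r_[C+.012*u(77.6),.026]
E
python3 -c "
from to import *
to(G1,77.6,-30,.09)"
```

```text
now [0.563  0.2525 0.2231] tgt [0.5722 0.3004 0.0875] t 8.25 F [0.6 0.5 0.3] op 1.001
 shift now-axes [ 5.21  -0.078  2.465]  shift target-axes [ 4.401 -0.053  3.721]  rot [-0.003  1.489 -0.031]
```

>>> send_rows:
  moves:
    - [0, 0, 0, 0, 0.75, 0, -1]
    - [0, 0, 0, 0, 0.75, 0, -1]
    - [0.71, 0, 0.61, 0, 0, 0, -1]
    - [0.71, 0, 0.61, 0, 0, 0, -1]
    - [0.71, 0, 0.61, 0, 0, 0, -1]
    - [0.71, 0, 0.61, 0, 0, 0, -1]
    - [0.71, 0, 0.61, 0, 0, 0, -1]
    - [0.71, 0, 0.61, 0, 0, 0, -1]
    - [0, 0, 0, 0, 0, 0, -1]
    - [0, 0, 0, 0, 0, 0, -1]

```text
time_s: 9.5
position: [0.5733, 0.297, 0.0903]
tcp_rot: [[0.191, 0.975, -0.11], [0.845, -0.22, -0.488], [-0.5, 0.001, -0.866]]
force: [0.2, -0.3, 1.3]
opening: 1.001
```

```bash
python3 -c "
from to import *
to(G1,77.6,-30,.09);to(G1,77.6,-30)
from h import *
s=status.read_state();c=vision.capture('wrist');P=wristpose(s,c);cv2.imwrite('pics/w3.png',c['img'][:,:,::-1])
p=cloud(c,P);m=(p[...,2]>.036)&(p[...,2]<.05)&(np.hypot(p[...,0]-.562,p[...,1]-.254)<.08); print(m.sum(),rect(p[m]))
"
```

```text
now [0.5733 0.297  0.0903] tgt [0.5722 0.3004 0.0875] t 9.5 F [ 0.2 -0.3  1.3] op 1.001
 shift now-axes [ 0.164 -0.072  0.037]  shift target-axes [ 0.164 -0.072  0.037]  rot [-0.014  0.    -0.03 ]
now [0.5733 0.297  0.0903] tgt [0.5625 0.2564 0.0095] t 9.5 F [ 0.2 -0.3  1.3] op 1.001
 shift now-axes [ 0.164 -0.064  3.637]  shift target-axes [ 0.164 -0.072  3.637]  rot [-0.014  0.    -0.03 ]
8004 [562.2 254.3  94.1  60.   77.7]
```

View pics/w3.png

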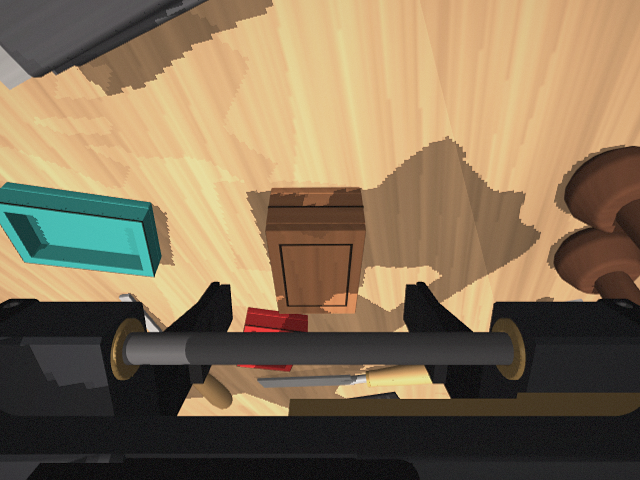

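The case at (315,250) is centred between the open fingers. Approaching.

>>> send_rows:
  moves:
    - [0.16, -0.07, 0.6, 0, 0, 0, -1]
    - [0, 0, 0.7, 0, 0, 0, -1]
    - [0, 0, 0.7, 0, 0, 0, -1]
    - [0, 0, 0.7, 0, 0, 0, -1]
    - [0, 0, 0.5, 0, 0, 0, -1]
    - [0, 0, 0.44, 0, 0, 0, -1]
    - [0, 0, 0, 0, 0, 0, -1]

```text
time_s: 10.42
position: [0.5614, 0.2557, 0.0084]
tcp_rot: [[0.19, 0.975, -0.112], [0.844, -0.221, -0.488], [-0.501, -0.001, -0.865]]
force: [0.5, 0.0, -0.0]
opening: 1.006
```

```bash
python3 -c "
from to import *
to(G1,77.6,-30)"
```

```text
now [0.5614 0.2557 0.0084] tgt [0.5625 0.2564 0.0095] t 10.43 F [ 0.5  0.  -0. ] op 1.006
 shift now-axes [ 0.011  0.037 -0.06 ]  shift target-axes [ 0.011  0.037 -0.059]  rot [-0.025  0.007 -0.027]
```

>>> send_rows:
  moves:
    - [0, 0, 0, 0, 0, 0, 1]
    - [0, 0, 0, 0, 0, 0, 1]
    - [0, 0, 0, 0, 0, 0, 1]
    - [0, 0, 0, 0, 0, 0, 1]
    - [0, 0, 0, 0, 0, 0, 1]

```text
time_s: 11.05
position: [0.5624, 0.2566, 0.0096]
tcp_rot: [[0.191, 0.975, -0.109], [0.845, -0.22, -0.487], [-0.499, 0.001, -0.866]]
force: [-0.4, 0.8, 1.1]
opening: 0.688
```

```bash
python3 -c "
from to import *
to(G1,77.6,-30)
from h import *
c=vision.capture('scene');cv2.imwrite('pics/s3.png',c['img'][200:380,300:540,::-1].repeat(3,0).repeat(3,1))"
```

```text
now [0.5624 0.2566 0.0096] tgt [0.5625 0.2564 0.0095] t 11.05 F [-0.4  0.8  1.1] op 0.688
 shift now-axes [-0.003  0.006  0.004]  shift target-axes [-0.003  0.006  0.004]  rot [-0.011 -0.003 -0.029]
```

View pics/s3.png

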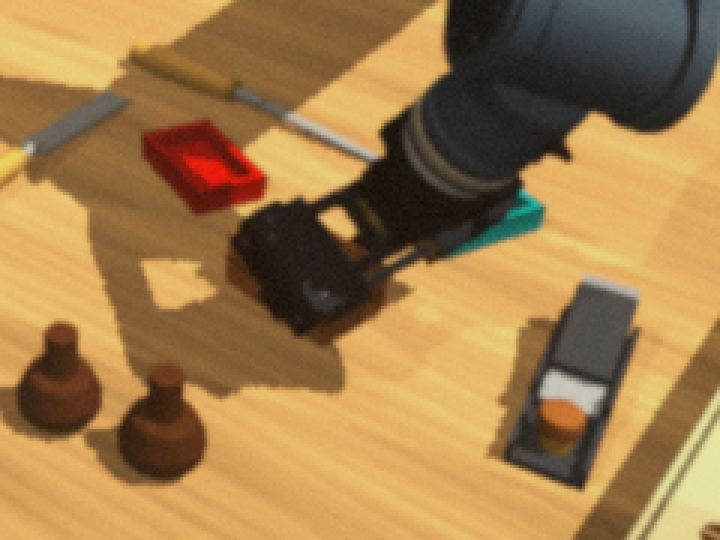

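Gripped at 59.9 mm opening (0.688 of 87). Lifting and turning.

>>> send_rows:
  moves:
    - [-0.12, 0, -0.2, 0, 0, 0, 1]
    - [-0.2, 0, -0.34, 0, 0, 0, 1]
    - [-0.24, 0, -0.42, 0, 0, 0, 1]
    - [-0.22, 0, -0.4, 0, 0, 0, 1]
    - [-0.12, 0, -0.2, 0, 0, 0, 1]
    - [0, 0, 0, 0, 0, 0, 1]

```text
time_s: 11.85
position: [0.5624, 0.2565, 0.055]
tcp_rot: [[0.192, 0.975, -0.109], [0.845, -0.22, -0.487], [-0.499, 0.001, -0.867]]
force: [0.4, -0.2, -3.8]
opening: 0.688
```

```bash
python3 -c "
from to import *
to(G1+[0,0,.045],77.6,-30)
from h import *
c=vision.capture('wrist');cv2.imwrite('pics/w4.png',c['img'][:,:,::-1])
c=vision.capture('scene');cv2.imwrite('pics/s4.png',c['img'][200:380,300:540,::-1].repeat(3,0).repeat(3,1))"
```

```text
now [0.5624 0.2565 0.055 ] tgt [0.5625 0.2564 0.0545] t 11.85 F [ 0.4 -0.2 -3.8] op 0.688
 shift now-axes [0.007 0.008 0.017]  shift target-axes [0.007 0.008 0.017]  rot [-0.012 -0.006 -0.032]
```

View pics/s4.png

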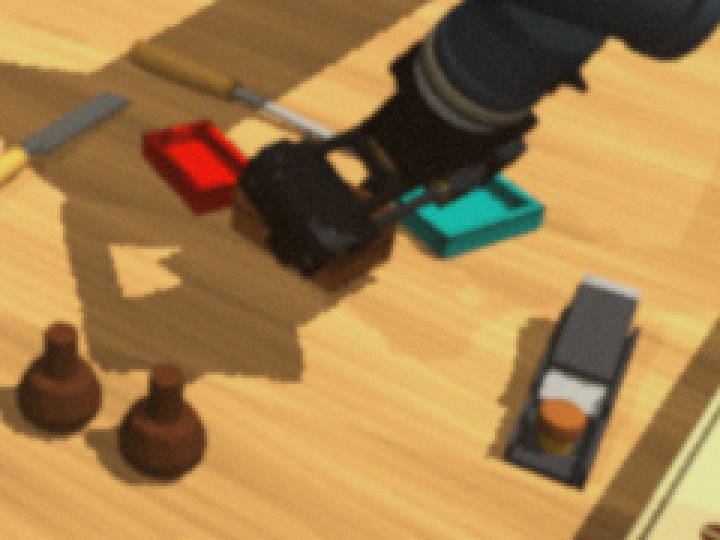

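View pics/w4.png

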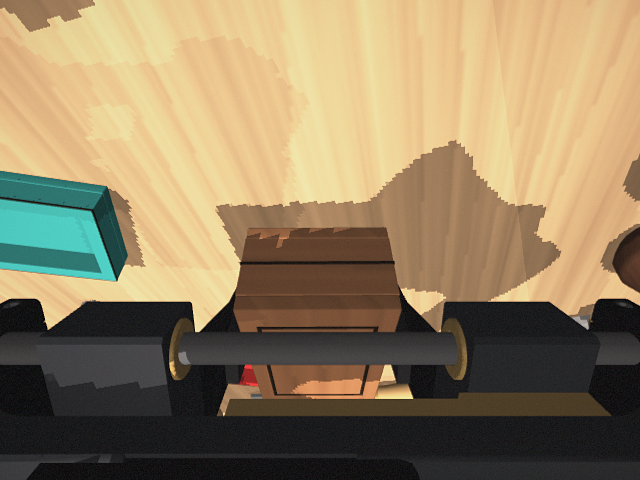

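Held closed; the seam line at (317,263) is unbroken in the wrist view. Turning +90° about the grasp point.

>>> send_rows:
  moves:
    - [0.03, 0, 0, 0, 0.25, 0, 1]
    - [0.07, 0, 0, 0, 0.5, 0, 1]
    - [0.07, 0, 0, 0, 0.6, 0, 1]
    - [0.08, 0, 0, 0, 0.6, 0, 1]
    - [0.08, 0, 0, 0, 0.6, 0, 1]
    - [0.08, 0, 0, 0, 0.6, 0, 1]
    - [0.07, 0, 0, 0, 0.5, 0, 1]
    - [0.07, 0, 0, 0, 0.5, 0, 1]
    - [0.07, 0, 0, 0, 0.5, 0, 1]

```text
time_s: 13.08
position: [0.5645, 0.2706, 0.0516]
tcp_rot: [[0.21, 0.976, 0.061], [0.935, -0.219, 0.279], [0.285, -0.001, -0.958]]
force: [-0.5, 0.7, -3.7]
opening: 0.687
```

>>> send_rows:
  moves:
    - [0.07, 0, 0, 0, 0.5, 0, 1]
    - [0.07, 0, 0, 0, 0.5, 0, 1]
    - [0.07, 0, 0, 0, 0.5, 0, 1]
    - [0.07, 0, 0, 0, 0.5, 0, 1]
    - [0.07, 0, 0, 0, 0.5, 0, 1]
    - [0.07, 0, 0, 0, 0.5, 0, 1]
    - [0.07, 0, 0, 0, 0.5, 0, 1]
    - [0.07, 0, 0, 0, 0.5, 0, 1]
    - [0.03, 0, 0, 0, 0.35, 0, 1]
    - [0, 0, 0, 0, 0, 0, 1]

```text
time_s: 14.32
position: [0.5677, 0.2815, 0.0585]
tcp_rot: [[0.112, 0.975, 0.19], [0.489, -0.221, 0.844], [0.865, -0.002, -0.502]]
force: [0.6, 0.4, -3.5]
opening: 0.691
```

```bash
python3 -c "
from to import *
to(G1+[0,0,.045],77.6,60)
to(np.r_[G1[:2],.059],77.6,60)
from h import *
c=vision.capture('wrist');cv2.imwrite('pics/w5.png',c['img'][:,:,::-1])
c=vision.capture('scene');cv2.imwrite('pics/s5.png',c['img'][200:380,300:540,::-1].repeat(3,0).repeat(3,1))"
```

```text
now [0.5677 0.2815 0.0585] tgt [0.5681 0.2818 0.0615] t 14.32 F [ 0.6  0.4 -3.5] op 0.691
 shift now-axes [ 0.111  0.012 -0.046]  shift target-axes [ 0.111  0.012 -0.045]  rot [ 0.026  0.013 -0.027]
now [0.5677 0.2815 0.0585] tgt [0.5681 0.2818 0.0495] t 14.32 F [ 0.6  0.4 -3.5] op 0.691
 shift now-axes [-0.304  0.013  0.195]  shift target-axes [-0.304  0.012  0.195]  rot [ 0.026  0.013 -0.027]
```

View pics/s5.png

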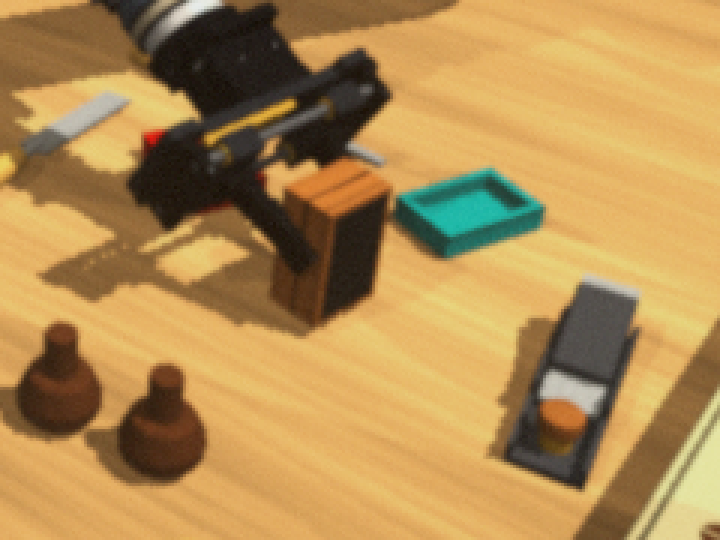

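View pics/w5.png

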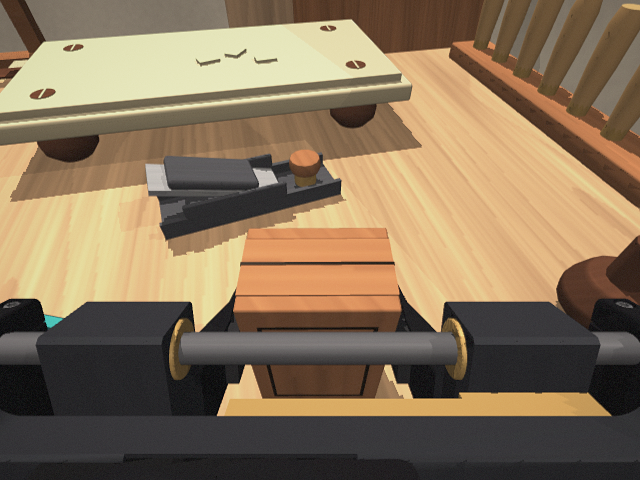

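The case stands vertically in the hand with the dark base underside facing the block plane, and it has not slipped. Lowering.

>>> send_rows:
  moves:
    - [-0.1, 0, 0.06, 0, 0.01, 0, 1]
    - [-0.1, 0, 0.06, 0, 0, 0, 1]
    - [-0.07, 0, 0.04, 0, 0, 0, 1]
    - [0, 0, 0, 0, 0, 0, 1]

```text
time_s: 14.92
position: [0.5678, 0.2826, 0.0523]
tcp_rot: [[0.11, 0.975, 0.191], [0.486, -0.22, 0.846], [0.867, -0.0, -0.499]]
force: [-0.6, -0.9, -2.7]
opening: 0.69
```

>>> send_rows:
  moves:
    - [-0.02, 0, 0.01, 0, 0, 0, 1]
    - [-0.02, 0, 0.01, 0, 0, 0, 1]
    - [0, 0, 0, 0, 0, 0, 1]

```text
time_s: 15.3
position: [0.5679, 0.2824, 0.0513]
tcp_rot: [[0.11, 0.975, 0.191], [0.486, -0.22, 0.846], [0.867, 0.0, -0.499]]
force: [-0.1, 0.1, -3.5]
opening: 0.689
```

>>> send_rows:
  moves:
    - [-0.035, 0, 0.02, 0, 0, 0, 1]
    - [-0.02, 0, 0.01, 0, 0, 0, 1]
    - [0, 0, 0, 0, 0, 0, 1]

```text
time_s: 15.68
position: [0.5679, 0.2824, 0.0496]
tcp_rot: [[0.11, 0.975, 0.191], [0.486, -0.22, 0.846], [0.867, -0.0, -0.498]]
force: [-0.1, -0.5, -2.4]
opening: 0.688
```

>>> send_rows:
  moves:
    - [-0.02, 0, 0.01, 0, 0, 0, 1]
    - [-0.02, 0, 0.01, 0, 0, 0, 1]
    - [0, 0, 0, 0, 0, 0, 1]

```text
time_s: 16.05
position: [0.5679, 0.2823, 0.0486]
tcp_rot: [[0.11, 0.975, 0.191], [0.486, -0.22, 0.846], [0.867, -0.0, -0.498]]
force: [0.1, 0.1, -2.4]
opening: 0.684
```

Force is beginning to come off the hand. Down a little more.

>>> send_rows:
  moves:
    - [-0.02, 0, 0.01, 0, 0, 0, 1]
    - [0, 0, 0, 0, 0, 0, 1]

```text
time_s: 16.3
position: [0.5679, 0.2824, 0.0486]
tcp_rot: [[0.11, 0.975, 0.191], [0.485, -0.221, 0.846], [0.868, -0.0, -0.497]]
force: [-0.5, -0.7, 0.3]
opening: 0.683
```

>>> send_rows:
  moves:
    - [-0.02, 0, 0.01, 0, 0, 0, 1]
    - [0, 0, 0, 0, 0, 0, 1]

```text
time_s: 16.55
position: [0.568, 0.2824, 0.0486]
tcp_rot: [[0.109, 0.975, 0.192], [0.484, -0.221, 0.847], [0.868, 0.0, -0.496]]
force: [-1.2, -2.5, 5.6]
opening: 0.682
```

In contact. Easing by half a millimetre, then opening.

>>> send_rows:
  moves:
    - [0.02, 0, -0.01, 0, 0, 0, 1]
    - [0, 0, 0, 0, 0, 0, 0.3]
    - [0, 0, 0, 0, 0, 0, -0.6]
    - [0, 0, 0, 0, 0, 0, -1]
    - [0, 0, 0, 0, 0, 0, -1]
    - [0, 0, 0, 0, 0, 0, -1]

```text
time_s: 17.3
position: [0.5678, 0.2823, 0.0478]
tcp_rot: [[0.11, 0.975, 0.191], [0.486, -0.22, 0.845], [0.867, -0.0, -0.499]]
force: [-0.6, -0.9, -0.1]
opening: 0.978
```

```bash
python3 -c "
from h import *
s=status.read_state();print(s['time_s'],s['opening'],s['force'].round(1))
c=vision.capture('wrist');cv2.imwrite('pics/w6.png',c['img'][:,:,::-1])
c=vision.capture('scene');cv2.imwrite('pics/s6.png',c['img'][200:380,300:540,::-1].repeat(3,0).repeat(3,1))"
```

```text
17.3 0.978161709665009 [-0.6 -0.9 -0.1]
```

View pics/s6.png

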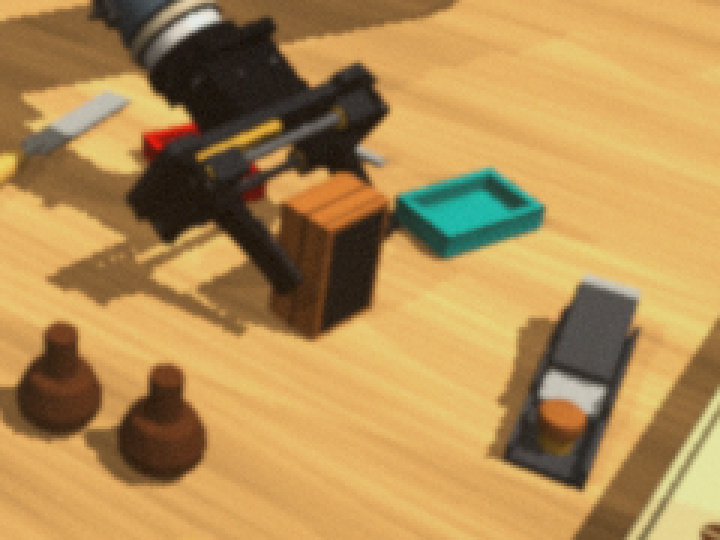

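View pics/w6.png

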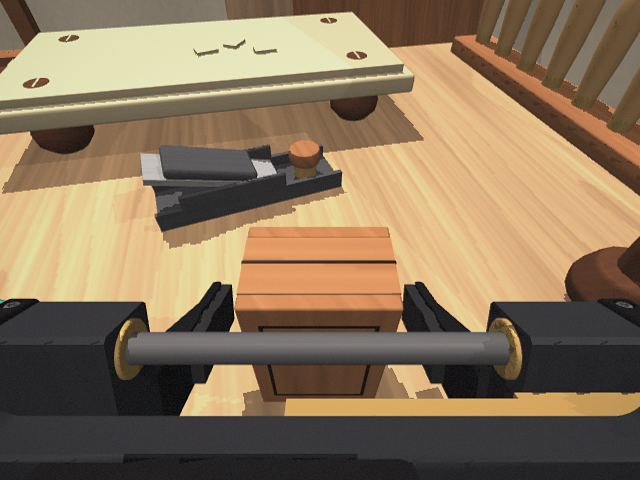

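It stands steadily and closed, with the seam at (318,262). Backing out along the tool axis, then rising.

>>> send_rows:
  moves:
    - [0, 0, -0.4, 0, 0, 0, -1]
    - [0, 0, -0.8, 0, 0, 0, -1]
    - [0, 0, -0.9, 0, 0, 0, -1]
    - [0, 0, -0.9, 0, 0, 0, -1]
    - [0, 0, -0.9, 0, 0, 0, -1]
    - [0.87, 0, -0.6, 0, 0, 0, -1]
    - [0.87, 0, -0.5, 0, 0, 0, -1]
    - [0.87, 0, -0.5, 0, 0, 0, -1]
    - [0.87, 0, -0.5, 0, 0, 0, -1]
    - [0, 0, 0, 0, 0, 0, -1]

```text
time_s: 18.65
position: [0.5491, 0.1965, 0.2]
tcp_rot: [[0.107, 0.975, 0.194], [0.488, -0.221, 0.845], [0.866, 0.004, -0.499]]
force: [0.2, 0.0, 0.4]
opening: 1.001
```

```bash
python3 -c "
from h import *
s=status.read_state();print(s['time_s'],s['position'].round(3))
c=vision.capture('wrist');P=wristpose(s,c);cv2.imwrite('pics/w7.png',c['img'][:,:,::-1])
p=cloud(c,P);m=(p[...,2]>.085)&(p[...,2]<.1)&(np.hypot(p[...,0]-.565,p[...,1]-.271)<.06); print(m.sum(),rect(p[m]),np.nanmedian(p[m],0))
c=vision.capture('top');p=cloud(c);m=(p[...,2]>.085)&(p[...,2]<.1)&(np.hypot(p[...,0]-.565,p[...,1]-.271)<.06); print(m.sum(),m.any() and rect(p[m]))
cv2.imwrite('pics/t7.png',c['img'][:,:,::-1])
c=vision.capture('scene');p=cloud(c);m=(p[...,2]>.085)&(p[...,2]<.1)&(np.hypot(p[...,0]-.565,p[...,1]-.271)<.06); print(m.sum(),m.any() and rect(p[m]))
"
python3 -c "
from to import *
c=np.array([.5653,.2711]);G=np.r_[c+.005*u(77.6),.058]
to(G,77.6,-40,.1)"
```

```text
18.65 [0.549 0.197 0.2  ]
3039 [565.1 269.9  60.3  42.7 -12.4] [0.56444692 0.26684906 0.09196458]
0 False
462 [566.2 270.   63.2  43.8 -12.7]
now [0.5484 0.1971 0.1977] tgt [0.5776 0.3268 0.12  ] t 18.8 F [ 0.6  0.5 -0.1] op 1.004
 shift now-axes [-0.039 -0.009  6.158]  shift target-axes [ 6.07   0.024 -1.037]  rot [ 3.0000e-03 -1.0006e+01 -4.3000e-02]
```

View pics/w7.png

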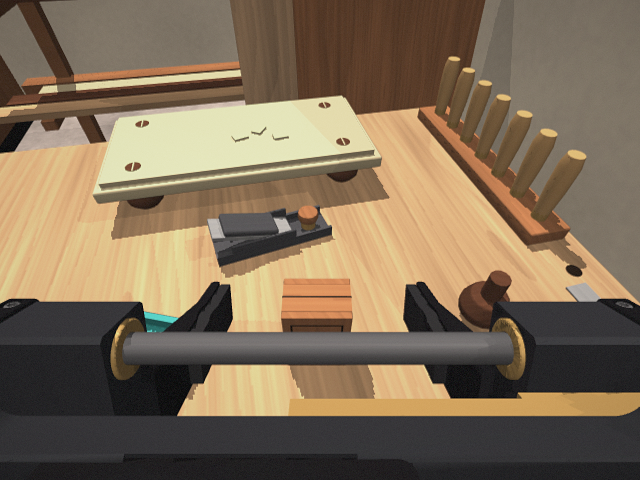

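The case stands at (0.565, 0.270), 77.6°, with its top at 92 mm. Re-tilting at height.

>>> send_rows:
  moves:
    - [0, 0, 0, 0, -0.6, 0, -1]
    - [0, 0, 0, 0, -0.7, 0, -1]
    - [0, 0, 0, 0, -0.7, 0, -1]
    - [0, 0, 0, 0, -0.7, 0, -1]
    - [0, 0, 0, 0, -0.7, 0, -1]
    - [0, 0, 0, 0, -0.7, 0, -1]
    - [0, 0, 0, 0, -0.8, 0, -1]
    - [0, 0, 0, 0, -0.9, 0, -1]
    - [0, 0, 0, 0, -1, 0, -1]
    - [0, 0, 0, 0, -1, 0, -1]
    - [0, 0, 0, 0, -1, 0, -1]
    - [0, 0, 0, 0, -1, 0, -1]

```text
time_s: 20.3
position: [0.5486, 0.1978, 0.1973]
tcp_rot: [[0.172, 0.976, -0.137], [0.766, -0.22, -0.604], [-0.62, -0.001, -0.785]]
force: [0.3, 0.4, -1.1]
opening: 1.001
```

```bash
python3 -c "
from to import *
c=np.array([.5652,.270]);G=np.r_[c+.005*u(77.6),.058]
to(G,77.6,-40,.1)"
```

```text
now [0.5486 0.1978 0.1973] tgt [0.5775 0.3257 0.12  ] t 20.3 F [ 0.3  0.4 -1.1] op 1.001
 shift now-axes [ 6.033e+00  5.000e-03 -8.240e-01]  shift target-axes [ 6.006  0.03  -1.004]  rot [-0.024 -0.172 -0.02 ]
```

>>> send_rows:
  moves:
    - [0.4, 0, -0.5, 0, -0.17, 0, -1]
    - [0.8, 0, -0.5, 0, 0, 0, -1]
    - [0.8, 0, 0, 0, 0, 0, -1]
    - [0.8, 0, 0, 0, 0, 0, -1]
    - [0.8, 0, 0, 0, 0, 0, -1]
    - [0.8, 0, 0, 0, 0, 0, -1]
    - [0.8, 0, 0, 0, 0, 0, -1]
    - [0.8, 0, 0, 0, 0, 0, -1]
    - [0, 0, 0, 0, 0, 0, -1]
    - [0, 0, 0, 0, 0, 0, -1]

```text
time_s: 21.55
position: [0.5778, 0.3258, 0.1225]
tcp_rot: [[0.17, 0.975, -0.14], [0.751, -0.22, -0.622], [-0.638, 0.0, -0.77]]
force: [0.7, 0.4, 0.7]
opening: 1.0
```

```bash
python3 -c "
from to import *
c=np.array([.5652,.270]);G=np.r_[c+.005*u(77.6),.058]
to(G,77.6,-40)
from h import *
s=status.read_state()
c=vision.capture('wrist');P=wristpose(s,c);cv2.imwrite('pics/w8.png',c['img'][:,:,::-1])
p=cloud(c,P);m=(p[...,2]>.085)&(p[...,2]<.1)&(np.hypot(p[...,0]-.565,p[...,1]-.271)<.06); print(m.sum(),rect(p[m]),np.nanmedian(p[m],0))
"
```

```text
now [0.5778 0.3258 0.1225] tgt [0.5637 0.263  0.0434] t 21.55 F [0.7 0.4 0.7] op 1.0
 shift now-axes [3.400e-02 2.000e-03 4.079e+00]  shift target-axes [ 0.061 -0.012  4.079]  rot [-0.02  -0.037 -0.026]
3256 [565.7 272.2  60.   43.2 -12.4] [0.56696104 0.28162128 0.09229468]
```

View pics/w8.png

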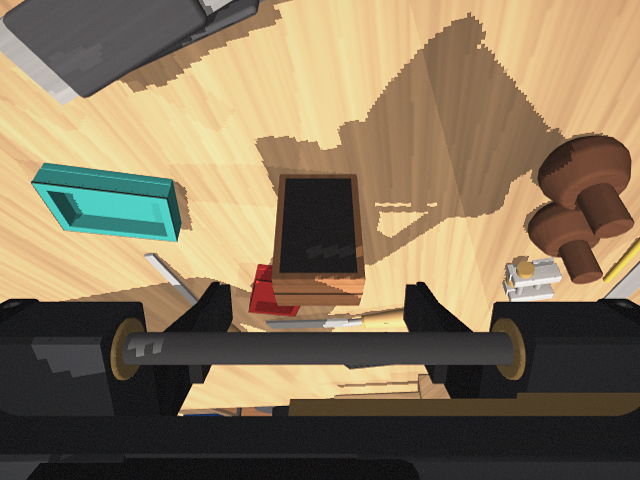

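The base's rubber underside faces the hand at (318,225), and the case is centred between the fingers. Approaching and gripping.

>>> send_rows:
  moves:
    - [0.06, 0, 0.6, 0, -0.04, 0, -1]
    - [0, 0, 0.8, 0, 0, 0, -1]
    - [0, 0, 0.8, 0, 0, 0, -1]
    - [0, 0, 0.8, 0, 0, 0, -1]
    - [0, 0, 0.6, 0, 0, 0, -1]
    - [0, 0, 0.48, 0, 0, 0, -1]
    - [0, 0, 0, 0, 0, 0, -1]

```text
time_s: 22.48
position: [0.563, 0.2623, 0.0425]
tcp_rot: [[0.168, 0.975, -0.143], [0.747, -0.221, -0.628], [-0.644, -0.001, -0.765]]
force: [-0.3, -0.1, 0.6]
opening: 1.001
```

```bash
python3 -c "
from to import *
c=np.array([.5655,.271]);G=np.r_[c+.005*u(77.6),.058]
to(G,77.6,-40)"
```

```text
now [0.563  0.2623 0.0425] tgt [0.564  0.264  0.0434] t 22.48 F [-0.3 -0.1  0.6] op 1.001
 shift now-axes [ 0.031  0.023 -0.075]  shift target-axes [ 0.031  0.023 -0.075]  rot [-0.03   0.007 -0.024]
```

>>> send_rows:
  moves:
    - [0, 0, 0, 0, 0, 0, 1]
    - [0, 0, 0, 0, 0, 0, 1]
    - [0, 0, 0, 0, 0, 0, 1]
    - [0, 0, 0, 0, 0, 0, 1]
    - [0, 0, 0, 0, 0, 0, 1]

```text
time_s: 23.1
position: [0.5638, 0.2635, 0.0435]
tcp_rot: [[0.169, 0.975, -0.141], [0.748, -0.22, -0.627], [-0.642, 0.001, -0.766]]
force: [0.6, 1.1, 1.9]
opening: 0.685
```

```bash
python3 -c "
from to import *
c=np.array([.5655,.271]);G=np.r_[c+.005*u(77.6),.058]
to(G,77.6,-40)"
```

```text
now [0.5638 0.2635 0.0435] tgt [0.564  0.264  0.0434] t 23.1 F [0.6 1.1 1.9] op 0.685
 shift now-axes [ 0.016  0.    -0.011]  shift target-axes [ 0.016  0.    -0.011]  rot [-0.017 -0.003 -0.027]
```

>>> send_rows:
  moves:
    - [-0.16, 0, -0.2, 0, 0, 0, 1]
    - [-0.32, 0, -0.38, 0, 0, 0, 1]
    - [-0.4, 0, -0.48, 0, 0, 0, 1]
    - [-0.4, 0, -0.48, 0, 0, 0, 1]
    - [-0.26, 0, -0.3, 0, 0, 0, 1]
    - [0, 0, 0, 0, 0, 0, 1]

```text
time_s: 23.85
position: [0.5642, 0.2636, 0.1045]
tcp_rot: [[0.17, 0.975, -0.14], [0.748, -0.22, -0.626], [-0.641, 0.002, -0.767]]
force: [0.6, 0.2, -2.8]
opening: 0.686
```

>>> send_rows:
  moves:
    - [0.03, 0, 0, 0, 0.25, 0, 1]
    - [0.07, 0, 0, 0, 0.5, 0, 1]
    - [0.08, 0, 0, 0, 0.6, 0, 1]
    - [0.08, 0, 0, 0, 0.6, 0, 1]
    - [0.08, 0, 0, 0, 0.6, 0, 1]
    - [0.08, 0, 0, 0, 0.6, 0, 1]
    - [0.08, 0, 0, 0, 0.6, 0, 1]
    - [0.07, 0, 0, 0, 0.5, 0, 1]
    - [0.07, 0, 0, 0, 0.5, 0, 1]

```text
time_s: 24.98
position: [0.5658, 0.277, 0.0978]
tcp_rot: [[0.218, 0.976, 0.027], [0.967, -0.22, 0.128], [0.131, -0.002, -0.991]]
force: [0.3, 0.1, -3.7]
opening: 0.685
```

>>> send_rows:
  moves:
    - [0.07, 0, 0, 0, 0.5, 0, 1]
    - [0.07, 0, 0, 0, 0.5, 0, 1]
    - [0.07, 0, 0, 0, 0.5, 0, 1]
    - [0.07, 0, 0, 0, 0.5, 0, 1]
    - [0.07, 0, 0, 0, 0.5, 0, 1]
    - [0.07, 0, 0, 0, 0.5, 0, 1]
    - [0.07, 0, 0, 0, 0.5, 0, 1]
    - [0.07, 0, 0, 0, 0.5, 0, 1]
    - [0.03, 0, 0, 0, 0.25, 0, 1]
    - [0, 0, 0, 0, 0, 0, 1]

```text
time_s: 26.22
position: [0.5691, 0.2894, 0.1032]
tcp_rot: [[0.144, 0.975, 0.167], [0.628, -0.22, 0.746], [0.765, -0.002, -0.644]]
force: [0.4, 0.2, -2.6]
opening: 0.69
```

```bash
python3 -c "
from to import *
to(np.r_[M-.012*u(100),.118],100,50)
from h import *
c=vision.capture('wrist');cv2.imwrite('pics/w9.png',c['img'][:,:,::-1])
c=vision.capture('scene');cv2.imwrite('pics/s9.png',c['img'][180:360,300:540,::-1].repeat(3,0).repeat(3,1))"
```

```text
now [0.5691 0.2894 0.1032] tgt [ 0.5526 -0.1915  0.1058] t 26.23 F [ 0.4  0.2 -2.6] op 0.69
 shift now-axes [-12.098   3.594 -14.531]  shift target-axes [-12.022  -3.992 -14.49 ]  rot [ 1.733  0.01  -1.472]
```

View pics/s9.png

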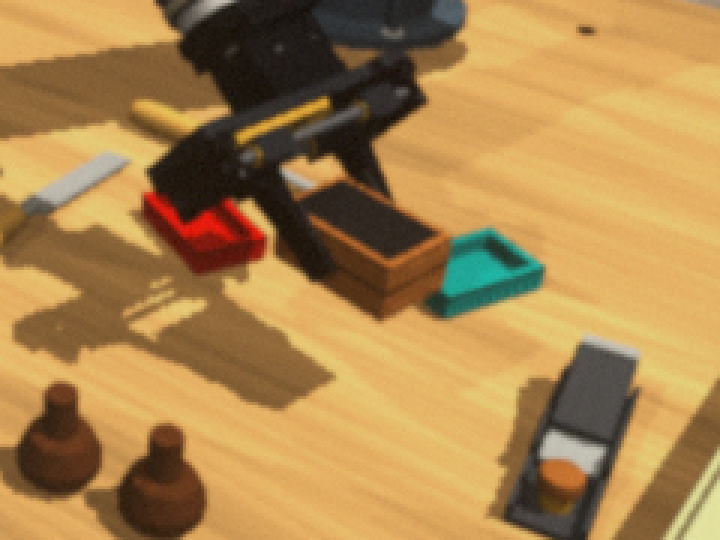

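View pics/w9.png

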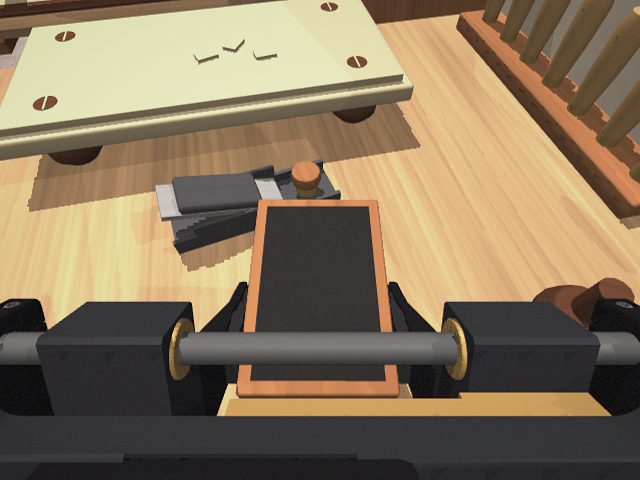

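Upside down with the base on top and closed; the black underside is at (318,290) in the wrist view. Transporting to above the mat.

>>> send_rows:
  moves:
    - [-0.3, 0.09, -0.36, 0, 0, 0, 1]
    - [-0.5, 0.15, -0.6, 0, 0, 0, 1]
    - [-0.6, 0.18, -0.72, 0, 0, 0, 1]
    - [-0.6, 0.18, -0.72, 0, 0, 0, 1]
    - [-0.6, 0.18, -0.72, 0, 0, 0, 1]
    - [-0.6, 0.18, -0.72, 0, 0, 0, 1]
    - [-0.6, 0.18, -0.72, 0, 0, 0, 1]
    - [-0.6, 0.18, -0.72, 0, 0, 0, 1]
    - [-0.6, 0.18, -0.72, 0, 0, 0, 1]
    - [-0.6, 0.18, -0.72, 0, 0, 0, 1]
    - [-0.6, 0.18, -0.72, 0, 0, 0, 1]
    - [-0.6, 0.18, -0.72, 0, 0, 0, 1]

```text
time_s: 27.82
position: [0.561, 0.0184, 0.1057]
tcp_rot: [[0.141, 0.975, 0.169], [0.629, -0.22, 0.746], [0.765, 0.001, -0.644]]
force: [0.0, 0.3, -3.1]
opening: 0.687
```

>>> send_rows:
  moves:
    - [-0.6, 0.18, -0.72, 0, 0, 0, 1]
    - [-0.6, 0.18, -0.72, 0, 0, 0, 1]
    - [-0.6, 0.18, -0.72, 0, 0, 0, 1]
    - [-0.6, 0.18, -0.72, 0, 0, 0, 1]
    - [-0.6, 0.18, -0.72, 0, 0, 0, 1]
    - [-0.6, 0.18, -0.72, 0, 0, 0, 1]
    - [-0.6, 0.18, -0.72, 0, 0, 0, 1]
    - [-0.6, 0.18, -0.72, 0, 0, 0, 1]
    - [-0.4, 0.12, -0.48, 0, 0, 0, 1]
    - [-0.2, 0.06, -0.24, 0, 0, 0, 1]

```text
time_s: 29.08
position: [0.5538, -0.1958, 0.106]
tcp_rot: [[0.142, 0.975, 0.169], [0.627, -0.221, 0.747], [0.766, 0.0, -0.643]]
force: [0.2, 0.1, -3.3]
opening: 0.69
```

>>> send_rows:
  moves:
    - [0, 0, 0, 0.2, 0, -0.17, 1]
    - [0, 0, 0, 0.4, 0, -0.34, 1]
    - [0, 0, 0, 0.5, 0, -0.42, 1]
    - [0, 0, 0, 0.43, 0, -0.37, 1]
    - [0, 0, 0, 0.2, 0, -0.17, 1]
    - [0, 0, 0, 0, 0, 0, 1]
    - [0, 0, 0, 0, 0, 0, 1]

```text
time_s: 29.95
position: [0.5534, -0.1942, 0.1061]
tcp_rot: [[-0.112, 0.985, -0.131], [0.633, 0.173, 0.755], [0.766, 0.002, -0.642]]
force: [-1.3, 1.3, -3.1]
opening: 0.687
```

```bash
python3 -c "
from to import *
to(np.r_[M-.012*u(100),.118],100,50)
print(status.read_state()['tcp_rot'].round(3))
from h import *
s=status.read_state();c=vision.capture('wrist');P=wristpose(s,c);cv2.imwrite('pics/w10.png',c['img'][:,:,::-1])
p=cloud(c,P);m=(p[...,2]>.10)&(p[...,2]<.16)&(np.hypot(p[...,0]-.555,p[...,1]+.19)<.1);m&=(c['img'].max(-1)>0)
cs=np.argwhere(m);print(m.sum(),np.nanmedian(p[m],0))
for n in('top','scene'):
  c=vision.capture(n);cv2.imwrite(f'pics/{n}10.png',c['img'][:,:,::-1])
"
```

```text
now [ 0.5534 -0.1942  0.1061] tgt [ 0.5526 -0.1915  0.1058] t 29.95 F [-1.3  1.3 -3.1] op 0.687
 shift now-axes [ 0.063 -0.016  0.097]  shift target-axes [ 0.063 -0.016  0.097]  rot [ 0.01  -0.002  0.004]
[[-0.112  0.985 -0.131]
 [ 0.633  0.173  0.755]
 [ 0.766  0.002 -0.642]]
27818 [ 0.55385017 -0.20609665  0.13522235]
```

View pics/w10.png

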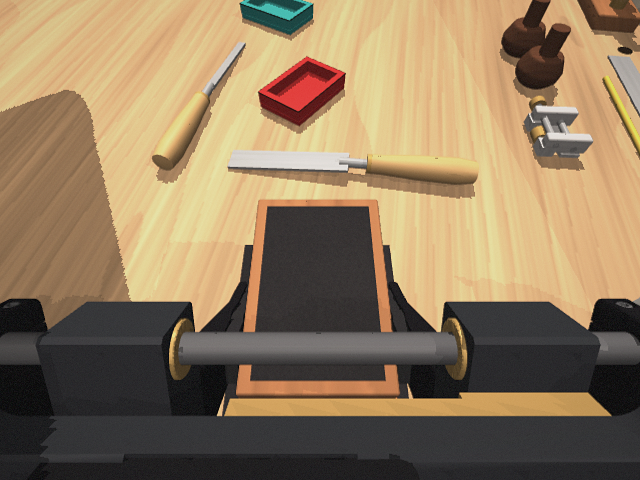

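View pics/scene10.png

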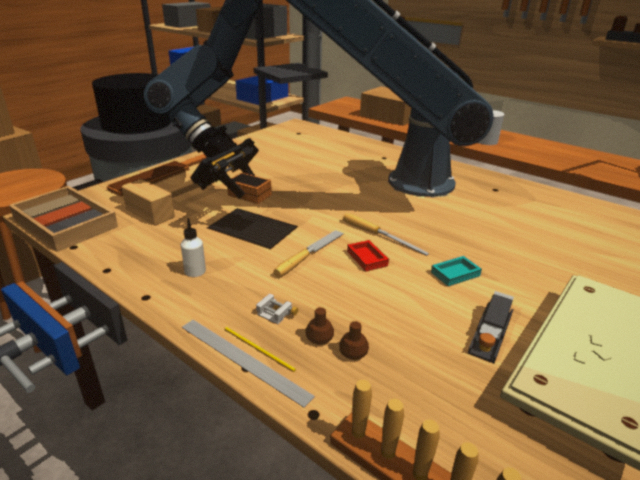

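View pics/top10.png

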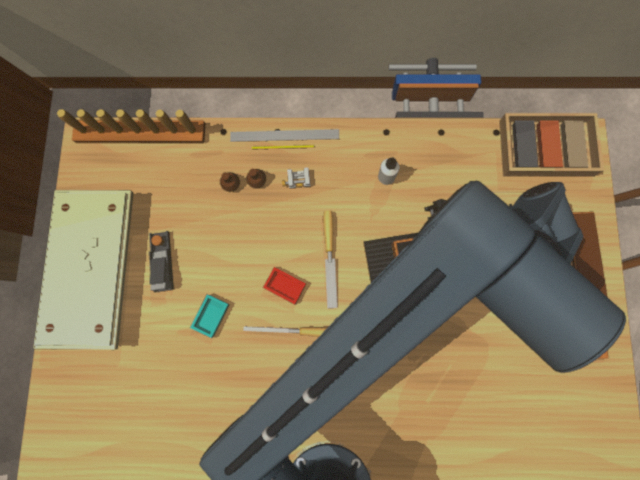

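```bash
python3 -c "
from to import *
from h import *
s=status.read_state();c=vision.capture('wrist');P=wristpose(s,c)
p=cloud(c,P)
reg=np.zeros((480,640),bool);reg[190:325,235:405]=1
G=s['position']-.019*s['tcp_rot'][:,2];cen=G[:2]+.0121*u(100);print('pred centre',cen, 'G',G)
m=reg&(p[...,2]>.128)&(p[...,2]<.148); q=p[m]
A=np.c_[q[:,:2]-cen,np.ones(len(q))];co=np.linalg.lstsq(A,q[:,2],rcond=None)[0];print('plane slopes deg',np.degrees(co[:2]),'z',co[2])
print('slope along u',np.degrees(co[:2]@u(100)),'across',np.degrees(co[:2]@u(10)))
a=(q[:,:2]-cen)@u(100);b=(q[:,:2]-cen)@u(10)
print('along max',np.percentile(a,[99,99.8,100]),'across',np.percentile(b,[0.2,1,99,99.8]))
# mat again from top with different z: full scene mask
for n in('scene','top'):
  c=vision.capture(n)
  print(n,[ (d['confidence'],) for d in models.masks_of(n,'mat')])
"
```

```text
pred centre [ 0.55383387 -0.19718768] G [ 0.55593501 -0.20910385  0.11845904]
plane slopes deg [-0.03210532  0.09669587] z 0.13524145920775552
slope along u 0.10080186832378675 across -0.01482650253315349
along max [0.04407087 0.04486329 0.04577229] across [-0.03493349 -0.03143446  0.03271207  0.03545601]
scene [(0.88,)]
top [(0.3,)]
```

The case is level to 0.1°, its bottom is about 90 mm above the mat top, and its yaw is 100.0°. Descending 85 mm with a small centring correction.

>>> send_rows:
  moves:
    - [-0.15, 0, 0.14, 0, 0, 0, 1]
    - [-0.3, 0, 0.27, 0, 0, 0, 1]
    - [-0.4, 0, 0.36, 0, 0, 0, 1]
    - [-0.4, -0.01, 0.36, 0, 0, 0, 1]
    - [-0.4, 0, 0.36, 0, 0, 0, 1]
    - [-0.4, 0, 0.36, 0, 0, 0, 1]
    - [-0.3, 0, 0.26, 0, 0, 0, 1]
    - [-0.18, 0, 0.16, 0, 0, 0, 1]
    - [0, 0, 0, 0, 0, 0, 1]

```text
time_s: 31.48
position: [0.5533, -0.1918, 0.0208]
tcp_rot: [[-0.113, 0.985, -0.131], [0.633, 0.173, 0.755], [0.766, 0.002, -0.643]]
force: [-0.5, -0.0, -2.5]
opening: 0.691
```

```bash
python3 -c "
from to import *
s=status.read_state();G=s['position']-.019*s['tcp_rot'][:,2];cen=G[:2]+.0121*u(100);print('centre',cen,'bottom',G[2]-.0253,s['force'],s['tcp_rot'].round(3),s['time_s'])"
```

```text
centre [ 0.55364471 -0.19419336] bottom 0.007756365458091354 [-0.47060993 -0.03485415 -2.49631989] [[-0.113  0.985 -0.131]
 [ 0.633  0.173  0.755]
 [ 0.766  0.002 -0.643]] 31.475
```

>>> send_rows:
  moves:
    - [-0.05, 0, 0.04, 0, 0, 0, 1]
    - [-0.04, 0, 0.035, 0, 0, 0, 1]
    - [0, 0, 0, 0, 0, 0, 1]

```text
time_s: 31.85
position: [0.5534, -0.192, 0.0184]
tcp_rot: [[-0.113, 0.985, -0.131], [0.633, 0.173, 0.754], [0.766, 0.003, -0.643]]
force: [1.1, -0.0, -3.1]
opening: 0.688
```

>>> send_rows:
  moves:
    - [-0.015, 0, 0.013, 0, 0, 0, 1]
    - [-0.015, 0, 0.013, 0, 0, 0, 1]
    - [0, 0, 0, 0, 0, 0, 1]

```text
time_s: 32.22
position: [0.5533, -0.1919, 0.0172]
tcp_rot: [[-0.113, 0.985, -0.131], [0.633, 0.173, 0.755], [0.766, 0.002, -0.643]]
force: [-0.3, 0.2, -3.6]
opening: 0.688
```

>>> send_rows:
  moves:
    - [-0.015, 0, 0.013, 0, 0, 0, 1]
    - [-0.01, 0, 0.008, 0, 0, 0, 1]
    - [0, 0, 0, 0, 0, 0, 1]

```text
time_s: 32.6
position: [0.5533, -0.1919, 0.0165]
tcp_rot: [[-0.113, 0.985, -0.131], [0.633, 0.173, 0.755], [0.766, 0.002, -0.643]]
force: [-0.6, -0.3, -2.7]
opening: 0.69
```

>>> send_rows:
  moves:
    - [-0.015, 0, 0.013, 0, 0, 0, 1]
    - [0, 0, 0, 0, 0, 0, 1]

```text
time_s: 32.85
position: [0.5534, -0.1919, 0.0164]
tcp_rot: [[-0.113, 0.985, -0.131], [0.633, 0.173, 0.755], [0.766, 0.002, -0.643]]
force: [0.7, -0.6, 0.4]
opening: 0.69
```

>>> send_rows:
  moves:
    - [-0.015, 0, 0.013, 0, 0, 0, 1]
    - [0, 0, 0, 0, 0, 0, 1]

```text
time_s: 33.1
position: [0.5534, -0.1918, 0.0164]
tcp_rot: [[-0.113, 0.985, -0.131], [0.632, 0.173, 0.755], [0.766, 0.003, -0.642]]
force: [0.1, -1.6, 3.3]
opening: 0.686
```

Contact made; the weight rests on the mat. Opening.

>>> send_rows:
  moves:
    - [0.01, 0, -0.01, 0, 0, 0, 1]
    - [0, 0, 0, 0, 0, 0, 0.3]
    - [0, 0, 0, 0, 0, 0, -0.6]
    - [0, 0, 0, 0, 0, 0, -1]
    - [0, 0, 0, 0, 0, 0, -1]
    - [0, 0, 0, 0, 0, 0, -1]

```text
time_s: 33.85
position: [0.5533, -0.1918, 0.0155]
tcp_rot: [[-0.113, 0.985, -0.131], [0.633, 0.173, 0.755], [0.766, 0.002, -0.643]]
force: [-0.0, -0.0, -1.0]
opening: 0.981
```

```bash
python3 -c "
from h import *
s=status.read_state();print(s['time_s'],s['opening'],s['force'].round(1),s['position'])
c=vision.capture('wrist');cv2.imwrite('pics/w11.png',c['img'][:,:,::-1])"
```

```text
33.85 0.9811371080869274 [-0. -0. -1.] [ 0.55334636 -0.19179999  0.01552839]
```

View pics/w11.png

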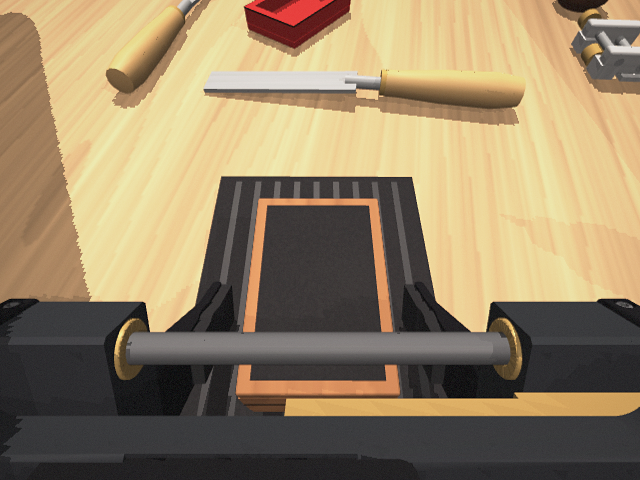

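The case rests flat and centred between the mat edges, at (318,290). Retreating.

>>> send_rows:
  moves:
    - [0, 0, -0.4, 0, 0, 0, -1]
    - [0, 0, -0.7, 0, 0, 0, -1]
    - [0, 0, -0.8, 0, 0, 0, -1]
    - [0, 0, -0.8, 0, 0, 0, -1]
    - [0.4, 0, -0.8, 0, 0, 0, -1]
    - [0.7, 0, -0.6, 0, 0, 0, -1]
    - [0.8, 0, -0.6, 0, 0, 0, -1]
    - [0.8, 0, -0.6, 0, 0, 0, -1]
    - [0.8, 0, -0.6, 0, 0, 0, -1]
    - [0.8, 0, -0.6, 0, 0, 0, -1]
    - [0.3, 0, -0.2, 0, 0, 0, -1]
    - [0, 0, 0, 0, 0, 0, -1]

```text
time_s: 35.4
position: [0.5624, -0.2455, 0.2122]
tcp_rot: [[-0.114, 0.985, -0.131], [0.634, 0.173, 0.754], [0.765, 0.003, -0.644]]
force: [-0.9, -0.0, -0.6]
opening: 1.001
```

```bash
python3 -c "
from h import *
s=status.read_state();c=vision.capture('wrist');P=wristpose(s,c);cv2.imwrite('pics/w12.png',c['img'][:,:,::-1])
def ms(c,P,n):
  p=cloud(c,P);m=(p[...,2]>.037)&(p[...,2]<.055)&(np.hypot(p[...,0]-.553,p[...,1]+.194)<.08);print(n,m.sum(),m.any() and rect(p[m]),np.nanmedian(p[m],0))
ms(c,P,'wrist')
for n in('scene','top'):
  c=vision.capture(n);ms(c,c['pose'],n);cv2.imwrite(f'pics/{n}12.png',c['img'][:,:,::-1])
print(s['time_s'],s['position'])
"
```

```text
wrist 3571 [ 553.5 -195.4   92.    60.   -80.1] [ 0.55198706 -0.18370457  0.04529147]
scene 494 [ 555.2 -194.9   96.6   64.9  -81.1] [ 0.55911705 -0.19002449  0.04436888]
top 622 [ 553.5 -193.6   93.    60.   -78.7] [ 0.55880901 -0.179964    0.04436895]
35.4 [ 0.56243221 -0.24551553  0.21218962]
```

View pics/w12.png

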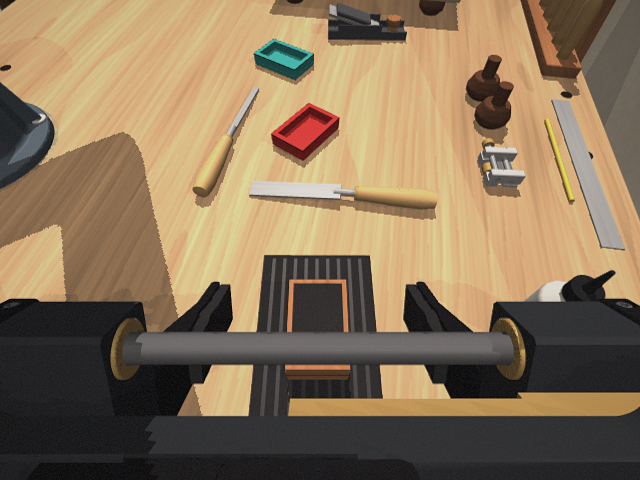

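View pics/scene12.png

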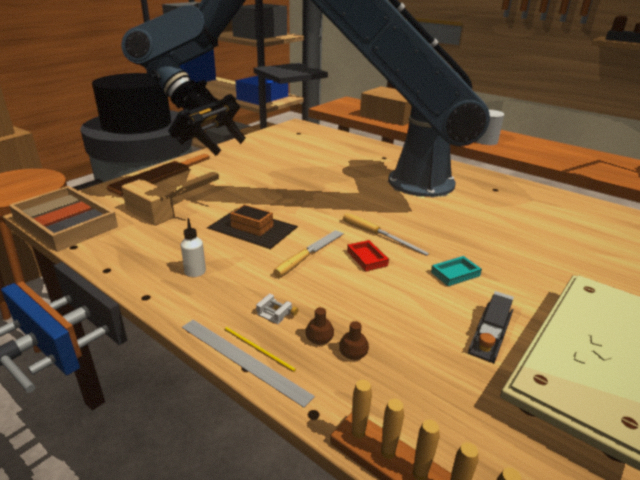

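View pics/top12.png

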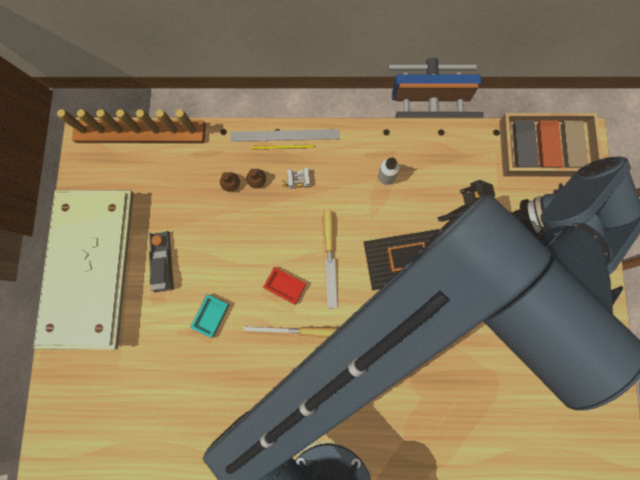

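The case is upside down and closed on the mat: top at 45 mm (42 + 3), centre (0.5535, -0.195), yaw -80.1°. The mat centre is about (0.553, -0.194) at -80°. The other tools stand where they were. Handing in.

```bash
python3 -c "
from rig import bot
print(bot.hand_in())"
```

```text
the job is handed in; nothing more can be done
None
```

The case is now upside down, closed, and lying flat on its lid in the middle of the mat, lengthwise along it. I handed the job in just after 35 s; no verdict is reported.

- **How it was turned:** I gripped it across its 60 mm sides with the pads over the seam and turned it 90°. I stood it on its end on the bench, regripped from the other side and turned it 90° more. Then I lowered it onto the mat until the force showed contact, let go and backed away.
- **Position:** The wrist camera put the case centre at (0.5535, -0.195) with yaw -80.1°. I had measured the mat at about (0.553, -0.194) and -80°. The top camera, partly blocked by the arm, agreed within about 2 mm and 1.4°.
- **Closed and right way up:** The top face is at 45 mm, which is 42 mm of case on 3 mm of mat. The base's dark underside is on top, and I saw no gap at the seam in any picture I took.
- **Forces:** The contact force readings I saw stayed under about 6 N.
- **Other tools:** They look unmoved in the last pictures, but the arm hid part of the top view near the mallet. I did not re-measure them.
- **Slip-up:** Early on I used a wrong sign and moved the empty hand the wrong way. It touched nothing and I corrected it.

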